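# Clamp a piston in the star-wheel fixture

## Robot

A 7-joint arm with a two-finger parallel gripper is mounted at the origin on a cart in front of the work surface, level with it; the furniture and walls round the work are solid. World frame = base frame: x ahead of the robot, y to its left, z up, the work surface at z = 0. Lengths are in mm, angles in rad, forces in N, time in s.
With the tool pointing down it reaches from about 400 to 875 mm from the base axis. Payload 4.4 kg.
Tool frame: the origin (TCP) lies at the very end of the fingers, on their centre line; the grasp point (between the pads) lies 19 mm behind it; z points along the fingers, y is the direction in which the jaws open and shut (so a half turn about z gives the same grasp; the last joint's range is limited). The gripper opens to 85 mm and grips with 20 to 120 N. Pads are 22 mm wide; open, the fingers measure 114 mm over their backs; the gripper's body (76 mm by 85 mm) begins 54 mm behind the grasp point. The pads swing forward as they close: fully open they stand 13 mm farther back than shut.
Start: joints at [1.123, 0.628, 0.038, 1.517, -0.027, 0.996, -0.02], TCP at [242.213, -603.2, 210.713] pointing down, gripper open.
Joint ranges: [-3.06, 3.06], [-0.37, 2.12], [-1.25, 1.32], [0.18, 2.47], [-1.1, 4.24], [0.23, 1.98], [-2.94, 2.94]. Speed limits (rad/s): [2.57, 2.57, 3.14, 3.14, 3.14, 3.14, 3.14].

## Interface

Orientations are given as [roll, pitch, yaw] about the fixed x, y, z axes, in that order (R = Rz(yaw) Ry(pitch) Rx(roll)).
In Python, from cell import read_state, get_image, calibration, finish_job gives the robot as it stands. The module is installed in compiled form; this text tells all that it offers.
- The arm moves only by the tool apply_moves, never from a script. Its argument "increments" is a list of rows, each an object of numbers: "tx", "ty", "tz": the shift along the world's x, y, z in m; "rx", "ry", "rz": the turn, a rotation vector about the world's x, y, z in units of 5 degrees (1.0 is 5 degrees); "claw": the finger opening in m, from 0 to 0.0854. In form: [{"tx": .., "ty": .., "tz": .., "rx": .., "ry": .., "rz": .., "claw": ..}, ...]. A call has 1 to 12 rows; each row is the pose to reach, as a shift and turn from the pose commanded when the call began; what a row does not reach only later rows make up. A row lasts 1/10 s, in which the tool goes at most 50 mm and 8.59 degrees, less where a joint would pass 70% of its speed; a pose out of reach is approached as far as the arm can. A call with a gripper value outside its range is refused whole. The fingers move at their own pace and stop on an object; the grip force is fixed at half the most. Time passes only in rows, so rows that repeat a pose let the fingers close. It gives the time, the measured TCP pose, the force and the opening at its end, in the units of the state.
- read_state(): the state, without advancing time (a new reading comes with each control period).
- get_image(name): name is "scene" or "side" or "wrist"; returns the picture (420x560x3 uint8, red, green, blue); there is no depth.
- calibration(name): a dict with "camera_matrix" (3x3 intrinsics, pixels), "distortion" ([k1, k2, p1, p2, k3] as OpenCV has them; the pictures are not rectified), "origin" and "attitude" of the camera in the world. Camera axes: x right, y up, looking along -z (the intrinsics and any distortion apply to the point x, -y, -z); pixel columns grow to the right and rows downward; lengths in mm; the calibration is good to about 2 mm. A picture is of the moment at which its call begins: read the wrist's pose just before it. calibration takes no time and is no camera call; for the wrist camera it gives the pose at the moment of the call.
- finish_job(): hands the job in, once; it reports no verdict.
The state is a dict: "clock": time; "qpos": joint angles; "qd": joint speeds; "tau": joint torques, N m; "eef_pos": TCP position; "tool_rot": TCP orientation; "force": force on the tool from outside, world axes, zero at the start; "torque": the same for the moment, N m; "width": finger opening in mm.
Only numpy, scipy, OpenCV 4.12 (cv2) and the standard library are available. Lean on these libraries where they do the work, as an engineer would, in place of code of your own. Each camera call takes 0.05 s, during which the arm holds its last target. There are 200 camera calls.

## Task

Stand the loose piston upright on the bed of the clamping fixture, between the vee block and the open jaw, and let go of it. Then wind the star wheel clockwise, pushing one spoke after another with the side of the gripper, until the jaw holds the piston firmly against the vee; stop as soon as it is snug, because more force would crush the thin skirt. Move the jaw only by the wheel, leave the grease tin, gear and injector where they are, and take the gripper off everything at the end.

Things in the scene. Friction and masses are not known exactly. Their poses are not given: they have to be found in the camera images.
- piston: bare aluminium-grey piston, 61 mm in diameter and 53 mm tall, 0.25 to 0.4 kg, standing crown down on the table; origin at the centre of its underside, z up. Take it across the skirt. Must stay upright.
- fixture: low grey clamping fixture: base plate 90 mm (its x) by 315 mm (its y, -168 to +147 mm), 12 mm thick; origin at table height, yaw up to 0.3 rad. At its +y end a dark vee block, top 46 mm above the table, 65 mm wide, 120 degree vee opening to -y; it is set by hand: the axis of a seated piston lies at x = 0, y = 69 to 77 mm. At y = -115 mm the star wheel on a 38 mm high housing, the jaw between.
- gear: bystander: toothed gear, 64 mm across, 22 mm high; origin at the centre of its underside
- grease_tin: bystander: round tin, 68 mm across, 60 mm high; origin at the centre of its underside
- injector: bystander: fuel injector lying flat, 62x123x23 mm; origin at the centre of its underside
- nest (a point): point on the bed top (12 mm above the table) between the open jaw and the vee block: put the piston's underside centre here; it then has at least 4 mm of room on each side. Axes are the fixture's. Nothing stands beside the piston along fixture x, so the fingers go there. The jaw then slides the piston along the bed (up to 5 N at the jaw) into the vee.
- wheel_hub (a point): centre of the star wheel, 62 mm above the table; z up along its axis, x along one spoke, turning with the wheel. Five level steel spokes 72 degrees apart, 10 mm thick, each with a black ball 20 mm in diameter at 70 mm from the axis; hub 38 mm wide. The housing top is 24 mm below the spokes' axis. Push spokes at about 50 mm from the axis with the shut gripper let down between two of them.
- star_wheel (a joint): wheel turn in rad, growing clockwise from above, which closes the jaw (10 mm per rad). Starts at 0 to 0.6; the piston is tight at 1.8 to 2.7. Drag 0.15 N m (3 N at 50 mm) keeps the wheel where it is left. When the piston is tight the push rises: 5.5 to 8 N at 50 mm is snug (12 to 25 N at the jaw, about 15 stay when let go); 13 N (50 N at the jaw) crushes the skirt.
- jaw: sliding steel jaw of the fixture, 50 mm wide along fixture x, top 47 mm above the table; origin on its flat clamping face (which looks to fixture +y), at table height; axes are the fixture's. It slides along fixture +y, 10 mm for each radian of the wheel.
Not all that is in view belongs to the job. Several things have the shape of the piston; the one meant has the colours described above.

How it is judged:
By the outcome, as a careful person would: the job done as asked, in the order asked, and still so for the second after the job is handed in, with the robot touching nothing.
It also fails if it takes over 72 s, if anything falls off the work surface, if the arm or the gripper's body presses on something with over 40 N, if the wrist force passes 120 N, or if a joint passes its speed limit or range.

## Working session

There is one attempt and no reset: what is moved stays moved. The work goes in short steps, Python scripts to look and compute and a tool call to move; the robot and the scene stay as the last step left them, time stands still between calls to the robot, and variables do not carry over. Pictures are saved under pics/ and viewed, about 8 in all and at most 12, crops included, and the job is handed in when it is done.

Besides the shell and the picture viewer there is one more tool, called after "Request:" by a JSON object that holds its "op" and its "data". apply_moves: Moves the arm, as the interface text tells. Its arguments: {"type":"object","properties":{"increments":{"type":"array"}},"required":["increments"]}

```bash
mkdir -p pics; cat > h.py <<'E'
import numpy as np, cv2
from cell import *
from scipy.spatial.transform import Rotation as R
def save(name,fn):
    c=calibration(name); im=get_image(name); cv2.imwrite('pics/'+fn,im[:,:,::-1]); return c,im
def att(c):
    a=np.array(c['attitude'],float)
    return a if a.shape==(3,3) else (R.from_euler('xyz',a).as_matrix() if a.size==3 else R.from_quat(a).as_matrix())
def ray(c,uv):
    K=np.array(c['camera_matrix']);D=np.array(c['distortion'],float)
    p=cv2.undistortPoints(np.array(uv,float).reshape(-1,1,2),K,D).reshape(-1,2)
    d=np.c_[p[:,0],-p[:,1],-np.ones(len(p))]@att(c).T
    return np.array(c['origin'],float),d
def at_z(c,uv,z):
    o,d=ray(c,uv); return o+d*((z-o[2])/d[:,2:3])
def proj(c,P):
    K=np.array(c['camera_matrix']);D=np.array(c['distortion'],float)
    q=(np.atleast_2d(P).astype(float)-np.array(c['origin']))@att(c); q=q*[1,-1,-1]
    return cv2.projectPoints(q,np.zeros(3),np.zeros(3),K,D)[0].reshape(-1,2)
E
python3 - <<'E'
from h import *
for n in ['scene','side','wrist']:
    c,im=save(n,n+'0.png'); print(n,c)
print(read_state())
E
```

```text
scene {'camera_matrix': array([[409.32507554,   0.        , 277.28342142],
       [  0.        , 409.32507554, 209.42126655],
       [  0.        ,   0.        ,   1.        ]]), 'distortion': array([-0.07803525,  0.        ,  0.        ,  0.        ,  0.        ]), 'origin': array([145.27089529, 790.68178035, 624.70652901]), 'attitude': array([ 0.95087159,  0.00786927, -2.61746516])}
side {'camera_matrix': array([[508.32194178,   0.        , 287.81707022],
       [  0.        , 508.32194178, 219.50719176],
       [  0.        ,   0.        ,   1.        ]]), 'distortion': array([-0.10280231,  0.        ,  0.        ,  0.        ,  0.        ]), 'origin': array([ 172.66100466, 1126.26334599,  941.62541333]), 'attitude': array([ 0.89461767, -0.00819486, -2.7751123 ])}
wrist {'camera_matrix': array([[301.497482  ,   0.        , 277.63713311],
       [  0.        , 301.497482  , 208.91550118],
       [  0.        ,   0.        ,   1.        ]]), 'distortion': array([-0.03849882,  0.        ,  0.        ,  0.        ,  0.        ]), 'origin': array([ 305.83244141, -576.87042834,  374.17853211]), 'attitude': array([-0.27413247,  0.00300266, -1.18951051])}
{'clock': 0.15, 'qpos': array([ 1.12315218,  0.62912488,  0.03845709,  1.51813869, -0.02699775,
        0.99634975, -0.0199594 ]), 'qd': array([ 0.00108109, -0.00359084, -0.00018502, -0.0036176 ,  0.00067691,
        0.00041367, -0.00081253]), 'tau': array([ 1.84712677e-03, -5.63796222e+01,  1.22776844e+00, -1.93651718e+01,
        1.10776298e-02,  7.37400202e-03, -4.76728246e-06]), 'eef_pos': array([ 242.04068136, -602.69127439,  210.0061195 ]), 'tool_rot': array([-3.14009012e+00,  1.43848412e-05,  3.81878944e-01]), 'force': array([-0.5455721 , -0.27431753, -0.56132533]), 'torque': array([-0.00409466,  0.00562402,  0.00792116]), 'width': 85.70665630892786}
```

View pics/scene0.png

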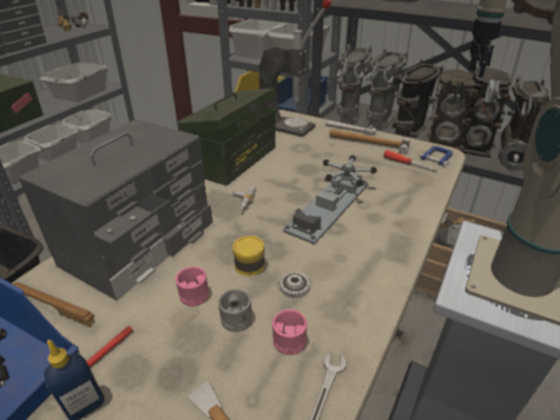

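View pics/side0.png

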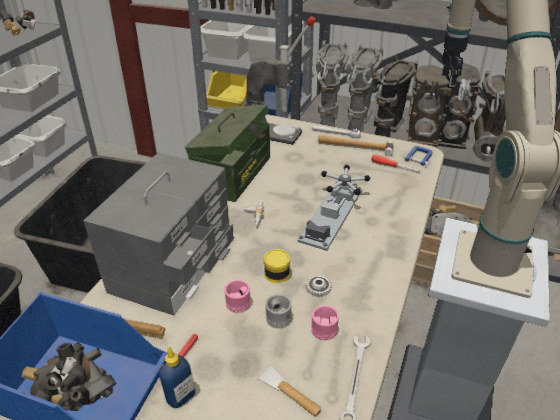

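Scene view: grey piston at (236,309) between two pink ones, fixture with vee near (307,218) and wheel near (349,170). The side view agrees, with the piston at (279,311) and the wheel at (345,185).

```bash
python3 - <<'E'
from h import *
np.set_printoptions(precision=1,suppress=True)
s=calibration('scene');d=calibration('side')
print('piston top',at_z(s,[[236,299]],53),at_z(d,[[279,303]],53))
print('wheel',at_z(s,[[349,170]],62),at_z(d,[[346,183]],62))
print('vee',at_z(s,[[307,218]],46),at_z(d,[[318,229]],46))
print('pinks,tin,gear',at_z(s,[[193,279],[290,324],[249,247],[295,281]],53))
w=calibration('wrist');T=read_state()
Rt=R.from_euler('xyz',T['tool_rot']).as_matrix()
print('cam in tool',Rt.T@(w['origin']-T['eef_pos']),'\n',Rt.T@att(w))
E
```

```text
piston top [[473.9 383.7  53. ]] [[470.7 386.6  53. ]]
wheel [[ 465.5 -146.9   62. ]] [[ 457.6 -131.1   62. ]]
vee [[476.3  86.8  46. ]] [[473.5  89.9  46. ]]
pinks,tin,gear [[576.4 383.1  53. ]
 [359.6 384.8  53. ]
 [533.5 248.6  53. ]
 [400.9 289.   53. ]]
cam in tool [  68.8   -0.4 -164.3] 
 [[-0.   1.   0.3]
 [ 1.   0.   0. ]
 [ 0.   0.3 -1. ]]
```

Request:
{"op": "apply_moves", "data": {"increments": [{"tx":0.226,"ty":0.583,"tz":0.02,"rz":13.6},{"tx":0.226,"ty":0.583,"tz":0.02,"rz":13.6},{"tx":0.226,"ty":0.583,"tz":0.02,"rz":13.6},{"tx":0.226,"ty":0.583,"tz":0.02,"rz":13.6},{"tx":0.226,"ty":0.583,"tz":0.02,"rz":13.6},{"tx":0.226,"ty":0.583,"tz":0.02,"rz":13.6},{"tx":0.226,"ty":0.583,"tz":0.02,"rz":13.6},{"tx":0.226,"ty":0.583,"tz":0.02,"rz":13.6},{"tx":0.226,"ty":0.583,"tz":0.02,"rz":13.6},{"tx":0.226,"ty":0.583,"tz":0.02,"rz":13.6},{"tx":0.226,"ty":0.583,"tz":0.02,"rz":13.6},{"tx":0.226,"ty":0.583,"tz":0.02,"rz":13.6}]}}

```text
$.increments[0]: bad value
```

Request:
{"op": "apply_moves", "data": {"increments": [{"tx":0.226,"ty":0.583,"tz":0.02,"rx":0,"ry":0,"rz":13.6,"claw":0.085},{"tx":0.226,"ty":0.583,"tz":0.02,"rx":0,"ry":0,"rz":13.6,"claw":0.085},{"tx":0.226,"ty":0.583,"tz":0.02,"rx":0,"ry":0,"rz":13.6,"claw":0.085},{"tx":0.226,"ty":0.583,"tz":0.02,"rx":0,"ry":0,"rz":13.6,"claw":0.085},{"tx":0.226,"ty":0.583,"tz":0.02,"rx":0,"ry":0,"rz":13.6,"claw":0.085},{"tx":0.226,"ty":0.583,"tz":0.02,"rx":0,"ry":0,"rz":13.6,"claw":0.085},{"tx":0.226,"ty":0.583,"tz":0.02,"rx":0,"ry":0,"rz":13.6,"claw":0.085},{"tx":0.226,"ty":0.583,"tz":0.02,"rx":0,"ry":0,"rz":13.6,"claw":0.085},{"tx":0.226,"ty":0.583,"tz":0.02,"rx":0,"ry":0,"rz":13.6,"claw":0.085},{"tx":0.226,"ty":0.583,"tz":0.02,"rx":0,"ry":0,"rz":13.6,"claw":0.085},{"tx":0.226,"ty":0.583,"tz":0.02,"rx":0,"ry":0,"rz":13.6,"claw":0.085},{"tx":0.226,"ty":0.583,"tz":0.02,"rx":0,"ry":0,"rz":13.6,"claw":0.085}]}}

```text
clock: 1.35
eef_pos: [459.3, -42.3, 230.0]
tool_rot: [3.141, 0.0, 1.568]
force: [1.3, -1.0, -0.6]
width: 84.9
```

```bash
python3 - <<'E'
from h import *
c,im=save('wrist','w1.png'); import pickle; pickle.dump(c,open('w1.pkl','wb')); print(c['origin'],read_state()['eef_pos'],read_state()['qpos'])
E
```

```text
[459.50057157  26.8157169  394.30929546] [463.22120995 -31.76321905 230.9623168 ] [ 0.31061996  0.35561163 -0.39630877  1.98561214  0.1746743   0.82728133
 -0.17183249]
```

View pics/w1.png

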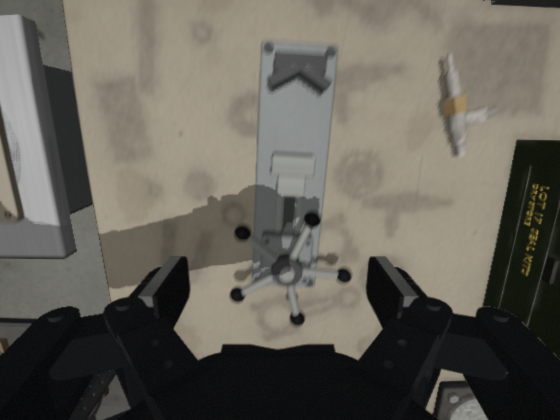

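The wrist view shows the fixture: vee at (300,70), jaw top edge at (293,153), hub at (287,266). Ball centres are near (242,232), (312,219), (345,275), (297,319), (237,295).

```bash
python3 - <<'E'
from h import *
import pickle
np.set_printoptions(precision=1,suppress=True)
c=pickle.load(open('w1.pkl','rb')); im=cv2.imread('pics/w1.png')
g=cv2.cvtColor(im,cv2.COLOR_BGR2GRAY)
B=[]
for x,y in [(242,232),(312,219),(345,275),(297,319),(237,295)]:
    p=g[y-10:y+11,x-10:x+11]; m=(p<45); yy,xx=np.nonzero(m); B.append((x-10+xx.mean(),y-10+yy.mean())); print(m.sum(),B[-1])
W=at_z(c,B,62); print(W)
ctr=W.mean(0); print('hub',ctr,np.linalg.norm(W-ctr,axis=1),np.degrees(np.arctan2(*(W-ctr)[:,[1,0]].T)))
print('base top corners',at_z(c,[[262,41],[337,45]],12))
cr=cv2.resize(im[30:210,230:370],None,fx=4.2,fy=3.3333*1.0,interpolation=cv2.INTER_CUBIC) if 0 else cv2.resize(im[35:185,240:360],None,fx=4,fy=4,interpolation=cv2.INTER_CUBIC)
cr=cv2.convertScaleAbs(cr,alpha=1.6)
cv2.imwrite('pics/w1c.png',cr)
E
```

```text
170 (np.float64(242.2235294117647), np.float64(232.41764705882352))
170 (np.float64(311.5705882352941), np.float64(218.84117647058824))
118 (np.float64(343.7881355932203), np.float64(275.20338983050846))
101 (np.float64(297.45544554455444), np.float64(318.8811881188119))
112 (np.float64(236.375), np.float64(294.625))
[[ 417.6  -94.8   62. ]
 [ 498.3  -78.3   62. ]
 [ 539.9 -150.8   62. ]
 [ 484.1 -212.8   62. ]
 [ 407.2 -177.3   62. ]]
hub [ 469.4 -142.8   62. ] [70.7 70.7 70.9 71.5 71.1] [ 137.2   65.9   -6.5  -78.2 -151. ]
base top corners [[441.7 120.5  12. ]
 [528.3 116.3  12. ]]
```

View pics/w1c.png

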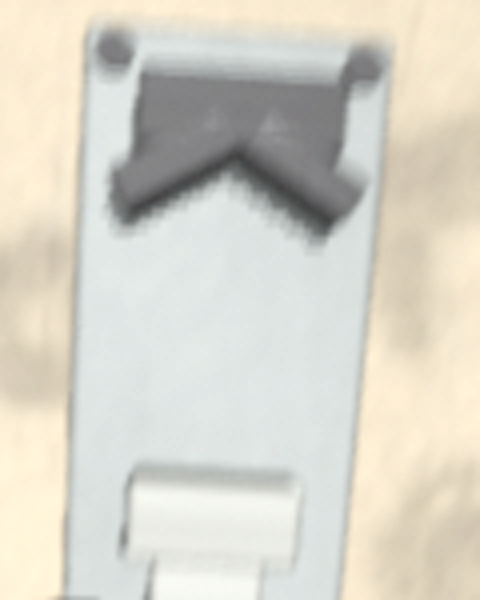

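```bash
python3 - <<'E'
from h import *
import pickle
np.set_printoptions(precision=1,suppress=True)
c=pickle.load(open('w1.pkl','rb'))
th=-0.0575; M=np.array([[np.cos(th),-np.sin(th)],[np.sin(th),np.cos(th)]])
hub=np.array([469.4,-142.8]); O=hub-M@[0,-115]; print('O',O)
f=lambda uv,z:(at_z(c,np.array(uv,float)/4+[240,35],z)[:,:2]-O)@M
print('vee apex',f([[237,150]],46),'tips',f([[115,190],[362,180]],46))
print('jaw edge',f([[135,480],[300,483]],47),f([[135,468],[300,470]],47), f([[135,468]],12))
print('sides at z12',f([[88,30],[395,40],[70,520],[348,520]],12))
for y in (30,35,40): print(y,O+M@[0,y])
s=calibration('scene');d=calibration('side')
for P in [(472,385),(474,384),(470,388)]:
    print(proj(s,[*P,53]),proj(d,[*P,53]))
im=cv2.imread('pics/scene0.png')[270:350,170:320]
im2=cv2.imread('pics/side0.png')[270:350,215:365]
cv2.imwrite('pics/p0.png',cv2.convertScaleAbs(cv2.resize(np.vstack([im,im2]),None,fx=3.7,fy=3.7,interpolation=cv2.INTER_CUBIC),alpha=1.5))
E
```

```text
O [476. -28.]
vee apex [[  0.5 109.3]] tips [[-31.7  97.4]
 [ 34.7 103.7]]
jaw edge [[-22.3  20.1]
 [ 24.7  21.9]] [[-22.5  23.5]
 [ 24.4  25.5]] [[-22.8  20.4]]
sides at z12 [[-42.7 144.7]
 [ 45.9 147.1]
 [-42.5   3.1]
 [ 45.4   7.9]]
30 [477.7   2. ]
35 [478.   7.]
40 [478.3  11.9]
[[236.4 299.8]] [[278.7 302.4]]
[[235.8 299.1]] [[278.1 301.8]]
[[236.4 301.3]] [[279.1 303.5]]
```

Request:
{"op": "apply_moves", "data": {"increments": [{"tx":0.004,"ty":0.39,"tz":-0.05,"rx":0,"ry":0,"rz":-0.6,"claw":0.085},{"tx":0.004,"ty":0.39,"tz":-0.05,"rx":0,"ry":0,"rz":-0.6,"claw":0.085},{"tx":0.004,"ty":0.39,"tz":-0.05,"rx":0,"ry":0,"rz":-0.6,"claw":0.085},{"tx":0.004,"ty":0.39,"tz":-0.05,"rx":0,"ry":0,"rz":-0.6,"claw":0.085},{"tx":0.004,"ty":0.39,"tz":-0.05,"rx":0,"ry":0,"rz":-0.6,"claw":0.085},{"tx":0.004,"ty":0.39,"tz":-0.05,"rx":0,"ry":0,"rz":-0.6,"claw":0.085},{"tx":0.004,"ty":0.39,"tz":-0.05,"rx":0,"ry":0,"rz":-0.6,"claw":0.085},{"tx":0.004,"ty":0.39,"tz":-0.05,"rx":0,"ry":0,"rz":-0.6,"claw":0.085},{"tx":0.004,"ty":0.39,"tz":-0.08,"rx":0,"ry":0,"rz":-0.6,"claw":0.085},{"tx":0.004,"ty":0.39,"tz":-0.08,"rx":0,"ry":0,"rz":-0.6,"claw":0.085},{"tx":0.004,"ty":0.39,"tz":-0.08,"rx":0,"ry":0,"rz":-0.6,"claw":0.085},{"tx":0.004,"ty":0.39,"tz":-0.08,"rx":0,"ry":0,"rz":-0.6,"claw":0.085}]}}

```text
clock: 2.6
eef_pos: [464.0, 344.8, 150.9]
tool_rot: [3.14, -0.0, 1.514]
force: [-0.6, 0.0, 0.9]
width: 85.1
```

```bash
python3 - <<'E'
from h import *
print(read_state()['eef_pos'],read_state()['tool_rot'])
c,im=save('wrist','w2.png'); import pickle; pickle.dump(c,open('w2.pkl','wb')); print(c['origin'])
E
```

```text
[463.9783465  344.82228447 150.88201378] [ 3.14042553e+00 -5.71289294e-05  1.51419838e+00]
[467.76038221 413.75827056 315.17597354]
```

View pics/w2.png

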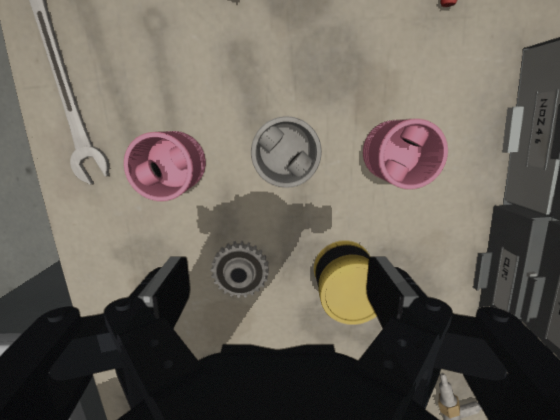

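Grey piston's rim is centred at (286,151), with the pinks to left and right; the gear and tin are in the -y direction (below in the image).

```bash
python3 - <<'E'
from h import *
import pickle
np.set_printoptions(precision=1,suppress=True)
c=pickle.load(open('w2.pkl','rb'))
print(at_z(c,[[286,151.5],[251,151.5],[321,151.5],[286,117],[286,186],[195,160],[367,152]],53))
print(at_z(c,[[350,290]],60),at_z(c,[[240,270]],22))
print(read_state()['eef_pos'])
E
```

```text
[[473.8 391.2  53. ]
 [443.8 392.9  53. ]
 [503.9 389.5  53. ]
 [475.3 419.6  53. ]
 [472.3 361.1  53. ]
 [394.7 388.6  53. ]
 [543.5 386.9  53. ]]
[[528.3 258.1  60. ]] [[419.1 266.2  22. ]]
[464.1 345.  151.1]
```

Request:
{"op": "apply_moves", "data": {"increments": [{"tx":0.01,"ty":0.046,"tz":-0.05,"rx":0,"ry":0,"rz":0,"claw":0.085},{"tx":0.01,"ty":0.046,"tz":-0.07,"rx":0,"ry":0,"rz":0,"claw":0.085},{"tx":0.01,"ty":0.046,"tz":-0.07,"rx":0,"ry":0,"rz":0,"claw":0.085},{"tx":0.01,"ty":0.046,"tz":-0.07,"rx":0,"ry":0,"rz":0,"claw":0.085}]}}

```text
clock: 3.05
eef_pos: [473.3, 391.0, 80.5]
tool_rot: [-3.142, 0.001, 1.515]
force: [-0.1, -0.5, 0.4]
width: 85.0
```

Request:
{"op": "apply_moves", "data": {"increments": [{"tx":0,"ty":0,"tz":-0.03,"rx":0,"ry":0,"rz":0,"claw":0.085},{"tx":0,"ty":0,"tz":-0.055,"rx":0,"ry":0,"rz":0,"claw":0.085},{"tx":0,"ty":0,"tz":-0.07,"rx":0,"ry":0,"rz":0,"claw":0.085},{"tx":0,"ty":0,"tz":-0.07,"rx":0,"ry":0,"rz":0,"claw":0.085},{"tx":0,"ty":0,"tz":-0.07,"rx":0,"ry":0,"rz":0,"claw":0.055},{"tx":0,"ty":0,"tz":-0.07,"rx":0,"ry":0,"rz":0,"claw":0.055},{"tx":0,"ty":0,"tz":-0.07,"rx":0,"ry":0,"rz":0,"claw":0.055},{"tx":0,"ty":0,"tz":-0.07,"rx":0,"ry":0,"rz":0,"claw":0.055},{"tx":0,"ty":0,"tz":-0.07,"rx":0,"ry":0,"rz":0,"claw":0.055}]}}

```text
clock: 3.95
eef_pos: [474.2, 392.8, 12.2]
tool_rot: [3.139, -0.002, 1.516]
force: [-0.2, -0.9, 5.9]
width: 58.2
```

Request:
{"op": "apply_moves", "data": {"increments": [{"tx":0,"ty":0,"tz":0.005,"rx":0,"ry":0,"rz":0,"claw":0.045},{"tx":0,"ty":0,"tz":0.02,"rx":0,"ry":0,"rz":0,"claw":0.045},{"tx":0,"ty":0,"tz":0.02,"rx":0,"ry":0,"rz":0,"claw":0.045},{"tx":0,"ty":0,"tz":0.02,"rx":0,"ry":0,"rz":0,"claw":0.045}]}}

```text
clock: 4.35
eef_pos: [473.4, 392.3, 30.7]
tool_rot: [3.141, -0.001, 1.516]
force: [-0.4, -0.7, -3.7]
width: 58.2
```

Request:
{"op": "apply_moves", "data": {"increments": [{"tx":0,"ty":0,"tz":0.05,"rx":0,"ry":0,"rz":0,"claw":0.045},{"tx":0,"ty":0,"tz":0.1,"rx":0,"ry":0,"rz":0,"claw":0.045},{"tx":0.002,"ty":-0.04,"tz":0.1,"rx":0,"ry":0,"rz":0,"claw":0.045},{"tx":0.003,"ty":-0.08,"tz":0.1,"rx":0,"ry":0,"rz":0,"claw":0.045},{"tx":0.006,"ty":-0.12,"tz":0.1,"rx":0,"ry":0,"rz":0,"claw":0.045},{"tx":0.006,"ty":-0.16,"tz":0.1,"rx":0,"ry":0,"rz":0,"claw":0.045},{"tx":0.006,"ty":-0.2,"tz":0.1,"rx":0,"ry":0,"rz":0,"claw":0.045},{"tx":0.006,"ty":-0.24,"tz":0.1,"rx":0,"ry":0,"rz":0,"claw":0.045},{"tx":0.006,"ty":-0.28,"tz":0.1,"rx":0,"ry":0,"rz":0,"claw":0.045},{"tx":0.006,"ty":-0.32,"tz":0.1,"rx":0,"ry":0,"rz":0,"claw":0.045},{"tx":0.006,"ty":-0.345,"tz":0.1,"rx":0,"ry":0,"rz":0,"claw":0.045},{"tx":0.006,"ty":-0.357,"tz":0.1,"rx":0,"ry":0,"rz":0,"claw":0.045}]}}

```text
clock: 5.55
eef_pos: [478.3, 31.6, 129.6]
tool_rot: [-3.14, 0.002, 1.512]
force: [-0.3, -0.8, -3.3]
width: 58.0
```

Request:
{"op": "apply_moves", "data": {"increments": [{"tx":0,"ty":0,"tz":0,"rx":0,"ry":0,"rz":0,"claw":0.045},{"tx":0,"ty":0,"tz":0,"rx":0,"ry":0,"rz":0,"claw":0.045}]}}

```text
clock: 5.75
eef_pos: [479.3, 36.6, 130.0]
tool_rot: [3.141, -0.002, 1.517]
force: [0.2, 0.2, -3.4]
width: 58.0
```

```bash
python3 - <<'E'
from h import *
c,im=save('wrist','w3.png'); import pickle; pickle.dump(c,open('w3.pkl','wb')); print(c['origin'],read_state()['eef_pos'])
cv2.imwrite('pics/w3c.png',cv2.resize(im[60:360,80:480,::-1],None,fx=2,fy=2,interpolation=cv2.INTER_CUBIC))
E
```

```text
[482.86351    105.31630579 294.37015185] [479.22126173  37.10181469 129.97940626]
```

View pics/w3c.png

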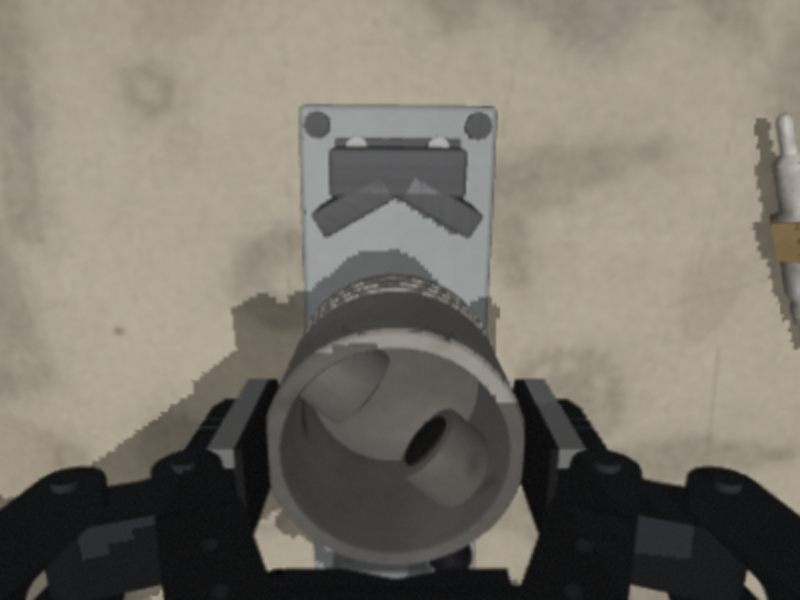

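The piston is held squarely, with the vee apex at crop (399,199) and the fixture's end corners at (301,106) and (497,107).

```bash
python3 - <<'E'
from h import *
import pickle
np.set_printoptions(precision=1,suppress=True)
c=pickle.load(open('w3.pkl','rb'))
f=lambda uv,z:at_z(c,np.array(uv,float)/2+[80,60],z)[:,:2]
a=f([[399,199]],46);print('apex',a); k=f([[301,106],[497,107]],12); print('corners',k,k.mean(0),(k[1]-k[0]))
print('tips',f([[313,212],[482,212]],46)); zt=130-11.5+53
print('piston rim',f([[396,447],[268,447],[524,447],[396,328],[396,565]],zt))
E
```

```text
apex [[482.9  78.1]]
corners [[441.2 118.3]
 [529.  113.2]] [485.1 115.7] [87.8 -5.1]
tips [[447.3  74.8]
 [516.8  71. ]]
piston rim [[479.3  35.9]
 [450.1  37.5]
 [508.5  34.3]
 [480.8  64.5]
 [477.6   3.8]]
```

Request:
{"op": "apply_moves", "data": {"increments": [{"tx":0.001,"ty":-0.0025,"tz":-0.03,"rx":0,"ry":0,"rz":0,"claw":0.045},{"tx":0.001,"ty":-0.0025,"tz":-0.06,"rx":0,"ry":0,"rz":0,"claw":0.045},{"tx":0.001,"ty":-0.0025,"tz":-0.085,"rx":0,"ry":0,"rz":0,"claw":0.045},{"tx":0.001,"ty":-0.0025,"tz":-0.1,"rx":0,"ry":0,"rz":0,"claw":0.045},{"tx":0.001,"ty":-0.0025,"tz":-0.103,"rx":0,"ry":0,"rz":0,"claw":0.045},{"tx":0.001,"ty":-0.0025,"tz":-0.103,"rx":0,"ry":0,"rz":0,"claw":0.045},{"tx":0.001,"ty":-0.0025,"tz":-0.103,"rx":0,"ry":0,"rz":0,"claw":0.045}]}}

```text
clock: 6.5
eef_pos: [480.7, 33.5, 27.6]
tool_rot: [3.14, -0.001, 1.518]
force: [1.1, 1.1, -3.7]
width: 58.1
```

Request:
{"op": "apply_moves", "data": {"increments": [{"tx":0,"ty":0,"tz":-0.002,"rx":0,"ry":0,"rz":0,"claw":0.045},{"tx":0,"ty":0,"tz":-0.002,"rx":0,"ry":0,"rz":0,"claw":0.045}]}}

```text
clock: 6.7
eef_pos: [480.4, 32.5, 25.4]
tool_rot: [3.14, -0.0, 1.516]
force: [-0.5, -0.2, -3.4]
width: 57.9
```

Request:
{"op": "apply_moves", "data": {"increments": [{"tx":0,"ty":0.001,"tz":-0.0015,"rx":0,"ry":0,"rz":0,"claw":0.045},{"tx":0,"ty":0.001,"tz":-0.0015,"rx":0,"ry":0,"rz":0,"claw":0.045}]}}

```text
clock: 6.9
eef_pos: [480.4, 33.0, 24.3]
tool_rot: [3.14, 0.001, 1.516]
force: [-1.1, -0.4, 4.6]
width: 58.1
```

Request:
{"op": "apply_moves", "data": {"increments": [{"tx":0,"ty":0,"tz":-0.001,"rx":0,"ry":0,"rz":0,"claw":0.045},{"tx":0,"ty":0,"tz":-0.001,"rx":0,"ry":0,"rz":0,"claw":0.045}]}}

```text
clock: 7.1
eef_pos: [480.4, 32.9, 24.2]
tool_rot: [3.14, 0.001, 1.516]
force: [-3.2, -1.0, 16.4]
width: 57.9
```

Request:
{"op": "apply_moves", "data": {"increments": [{"tx":0,"ty":0,"tz":0.001,"rx":0,"ry":0,"rz":0,"claw":0.07},{"tx":0,"ty":0,"tz":0.001,"rx":0,"ry":0,"rz":0,"claw":0.085},{"tx":0,"ty":0,"tz":0.001,"rx":0,"ry":0,"rz":0,"claw":0.085},{"tx":0,"ty":0,"tz":0.001,"rx":0,"ry":0,"rz":0,"claw":0.085},{"tx":0,"ty":0,"tz":0.001,"rx":0,"ry":0,"rz":0,"claw":0.085},{"tx":0,"ty":0,"tz":0.02,"rx":0,"ry":0,"rz":0,"claw":0.085},{"tx":0,"ty":0,"tz":0.06,"rx":0,"ry":0,"rz":0,"claw":0.085},{"tx":0,"ty":0,"tz":0.105,"rx":0,"ry":0,"rz":0,"claw":0.085},{"tx":0,"ty":0,"tz":0.125,"rx":0,"ry":0,"rz":0,"claw":0.085},{"tx":0,"ty":-0.05,"tz":0.125,"rx":0,"ry":0,"rz":0,"claw":0.0},{"tx":0,"ty":-0.05,"tz":0.125,"rx":0,"ry":0,"rz":0,"claw":0.0}]}}

```text
clock: 8.2
eef_pos: [479.6, -23.8, 147.7]
tool_rot: [-3.142, 0.005, 1.507]
force: [-0.4, -0.6, 0.1]
width: 58.7
```

```bash
python3 - <<'E'
from h import *
c,im=save('wrist','w4.png'); import pickle; pickle.dump(c,open('w4.pkl','wb')); print(c['origin'],read_state()['eef_pos'],read_state()['width'])
E
```

```text
[484.13615995  45.84747451 311.6849311 ] [479.53257412 -20.59432114 147.38770365] 51.07306503616298
```

View pics/w4.png

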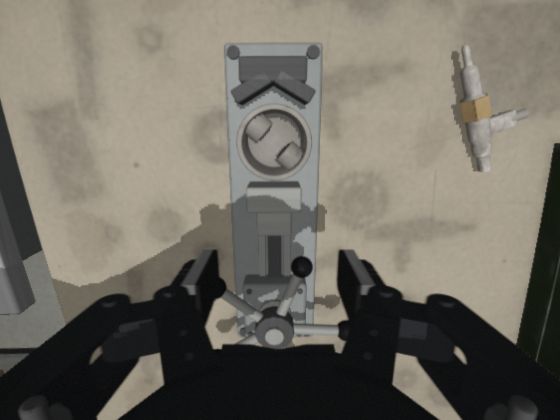

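Piston stands between jaw and vee, clear of both; ball at (302,267), hub at (274,330).

```bash
python3 - <<'E'
from h import *
import pickle
np.set_printoptions(precision=1,suppress=True)
c=pickle.load(open('w4.pkl','rb'))
g=cv2.cvtColor(cv2.imread('pics/w4.png'),cv2.COLOR_BGR2GRAY)
p=g[255:280,290:315];yy,xx=np.nonzero(p<40);b=(290+xx.mean(),255+yy.mean());print(b,len(xx))
B=at_z(c,[b],62)[0];a=np.radians(65.5);print('ball',B,'hub',B[:2]-70.5*np.array([np.cos(a),np.sin(a)]))
print('corners',at_z(c,[[226,44],[322,43]],12),'apex',at_z(c,[[274,85]],46),'jaw',at_z(c,[[247,183],[300,183]],47))
print('piston rim',at_z(c,[[274,142]],65),at_z(c,[[274,330]],70))
s=read_state();print(s['eef_pos'],s['tool_rot'],s['qpos'])
E
```

```text
(np.float64(301.1498470948012), np.float64(266.6024464831804)) 327
ball [497.3 -81.2  62. ] hub [ 468.1 -145.3]
corners [[441.9 118.4  12. ]
 [528.5 113.6  12. ]] apex [[483.   76.6  46. ]] jaw [[453.4  -3.7  47. ]
 [500.6  -6.7  47. ]]
piston rim [[480.2  31.5  65. ]] [[ 468.5 -141.8   70. ]]
[479.5 -20.6 147.4] [-3.1  0.   1.5] [ 0.3  0.5 -0.4  2.   0.3  0.7 -0.4]
```

Request:
{"op": "apply_moves", "data": {"increments": [{"tx":-0.02,"ty":-0.05,"tz":0,"rx":0,"ry":0,"rz":-1.5,"claw":0},{"tx":-0.02,"ty":-0.076,"tz":0,"rx":0,"ry":0,"rz":-3,"claw":0},{"tx":-0.02,"ty":-0.076,"tz":-0.03,"rx":0,"ry":0,"rz":-4.5,"claw":0},{"tx":-0.02,"ty":-0.076,"tz":-0.03,"rx":0,"ry":0,"rz":-5.5,"claw":0},{"tx":-0.02,"ty":-0.076,"tz":-0.03,"rx":0,"ry":0,"rz":-5.5,"claw":0},{"tx":-0.02,"ty":-0.076,"tz":-0.03,"rx":0,"ry":0,"rz":-5.5,"claw":0}]}}

```text
clock: 8.85
eef_pos: [460.2, -91.7, 117.3]
tool_rot: [-3.141, -0.0, 1.04]
force: [0.2, 1.3, -0.1]
width: 0.1
```

```bash
cat >> h.py <<'E'
HUB=np.array([468.8,-144.0])
def tgt(s,c=(43,21.9),d=-15):
    a=np.radians(s); M=np.array([[np.cos(a),-np.sin(a)],[np.sin(a),np.cos(a)]])
    return HUB+M@np.array(c), s+d
def plan(ss,z=None):
    st=read_state(); p=st['eef_pos']; y=np.degrees(st['tool_rot'][2])
    print('at',p.round(1),'yaw',y.round(2),'F',st['force'].round(1),'w',round(st['width'],1))
    for s in ss:
        q,w=tgt(s); dy=(w-y+180)%360-180
        print(s,'tx %.4f ty %.4f rz %.2f'%((q[0]-p[0])/1e3,(q[1]-p[1])/1e3,dy/5), 'tz %.3f'%((z-p[2])/1e3) if z else '')
E
python3 - <<'E'
from h import *
plan([74.5],46)
E
```

```text
at [460.2 -91.7 117.3] yaw 59.57 F [ 0.2  1.3 -0.1] w 0.1
74.5 tx -0.0010 ty -0.0050 rz -0.01 tz -0.071
```

Lower between the spokes.

Request:
{"op": "apply_moves", "data": {"increments": [{"tx":-0.001,"ty":-0.005,"tz":-0.005,"rx":0,"ry":0,"rz":0,"claw":0},{"tx":-0.001,"ty":-0.005,"tz":-0.03,"rx":0,"ry":0,"rz":0,"claw":0},{"tx":-0.001,"ty":-0.005,"tz":-0.05,"rx":0,"ry":0,"rz":0,"claw":0},{"tx":-0.001,"ty":-0.005,"tz":-0.07,"rx":0,"ry":0,"rz":0,"claw":0},{"tx":-0.001,"ty":-0.005,"tz":-0.07,"rx":0,"ry":0,"rz":0,"claw":0},{"tx":-0.001,"ty":-0.005,"tz":-0.07,"rx":0,"ry":0,"rz":0,"claw":0}]}}

```text
clock: 9.45
eef_pos: [458.9, -97.5, 47.5]
tool_rot: [-3.141, 0.0, 1.037]
force: [1.3, -0.4, 0.3]
width: -0.1
```

```bash
python3 - <<'E'
from h import *
c,im=save('side','s5.png')
cv2.imwrite('pics/s5c.png',cv2.resize(im[120:270,250:450,::-1],None,fx=4,fy=4,interpolation=cv2.INTER_CUBIC))
plan([74.5,72,69,66,63,60,56,52,48,44,40,36,32],46)
E
```

```text
at [459.4 -97.6  48. ] yaw 59.4 F [-0.2 -0.4 -0.1] w 0.1
74.5 tx -0.0003 ty 0.0009 rz 0.02 tz -0.002
72 tx 0.0018 ty 0.0013 rz -0.48 tz -0.002
69 tx 0.0043 ty 0.0016 rz -1.08 tz -0.002
66 tx 0.0068 ty 0.0018 rz -1.68 tz -0.002
63 tx 0.0094 ty 0.0019 rz -2.28 tz -0.002
60 tx 0.0119 ty 0.0018 rz -2.88 tz -0.002
56 tx 0.0152 ty 0.0015 rz -3.68 tz -0.002
52 tx 0.0186 ty 0.0010 rz -4.48 tz -0.002
48 tx 0.0219 ty 0.0002 rz -5.28 tz -0.002
44 tx 0.0251 ty -0.0008 rz -6.08 tz -0.002
40 tx 0.0282 ty -0.0020 rz -6.88 tz -0.002
36 tx 0.0313 ty -0.0034 rz -7.68 tz -0.002
32 tx 0.0342 ty -0.0050 rz -8.48 tz -0.002
```

View pics/s5c.png

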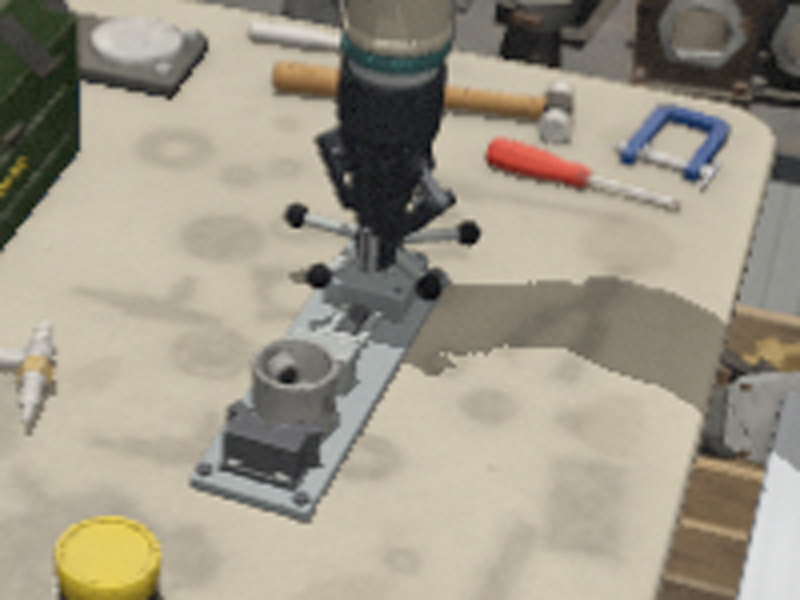

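The shut gripper is down between the two spokes facing the jaw, balls at (318,275) and (430,285). The piston stands upright by the vee.

Request:
{"op": "apply_moves", "data": {"increments": [{"tx":0.002,"ty":0.001,"tz":0,"rx":0,"ry":0,"rz":-0.5,"claw":0},{"tx":0.0043,"ty":0.0016,"tz":0,"rx":0,"ry":0,"rz":-1.1,"claw":0},{"tx":0.0068,"ty":0.0018,"tz":0,"rx":0,"ry":0,"rz":-1.7,"claw":0},{"tx":0.0094,"ty":0.0019,"tz":0,"rx":0,"ry":0,"rz":-2.3,"claw":0},{"tx":0.0119,"ty":0.0018,"tz":0,"rx":0,"ry":0,"rz":-2.9,"claw":0}]}}

```text
clock: 10.0
eef_pos: [471.9, -95.8, 48.4]
tool_rot: [3.14, -0.002, 0.779]
force: [-0.2, 0.3, 0.1]
width: -0.2
```

Request:
{"op": "apply_moves", "data": {"increments": [{"tx":0.0033,"ty":-0.0003,"tz":0,"rx":0,"ry":0,"rz":-0.8,"claw":0},{"tx":0.0067,"ty":-0.0008,"tz":0,"rx":0,"ry":0,"rz":-1.6,"claw":0}]}}

```text
clock: 10.2
eef_pos: [478.6, -96.5, 48.4]
tool_rot: [3.14, -0.002, 0.639]
force: [-0.2, 0.1, 0.2]
width: -0.5
```

Request:
{"op": "apply_moves", "data": {"increments": [{"tx":0.0033,"ty":-0.0008,"tz":0,"rx":0,"ry":0,"rz":-0.8,"claw":0},{"tx":0.0065,"ty":-0.0018,"tz":0,"rx":0,"ry":0,"rz":-1.6,"claw":0}]}}

```text
clock: 10.4
eef_pos: [485.2, -98.2, 48.4]
tool_rot: [3.141, -0.002, 0.5]
force: [0.6, 0.0, -0.6]
width: 0.0
```

```bash
python3 - <<'E'
from h import *
c,im=save('side','s6.png')
cv2.imwrite('pics/s6c.png',cv2.resize(im[155:215,310:390,::-1],None,fx=9,fy=9,interpolation=cv2.INTER_CUBIC))
plan([44])
E
```

```text
at [486.  -98.4  48.5] yaw 28.49 F [ 0.8  0.2 -0.8] w 0.4
44 tx -0.0014 ty 0.0001 rz 0.10
```

View pics/s6c.png

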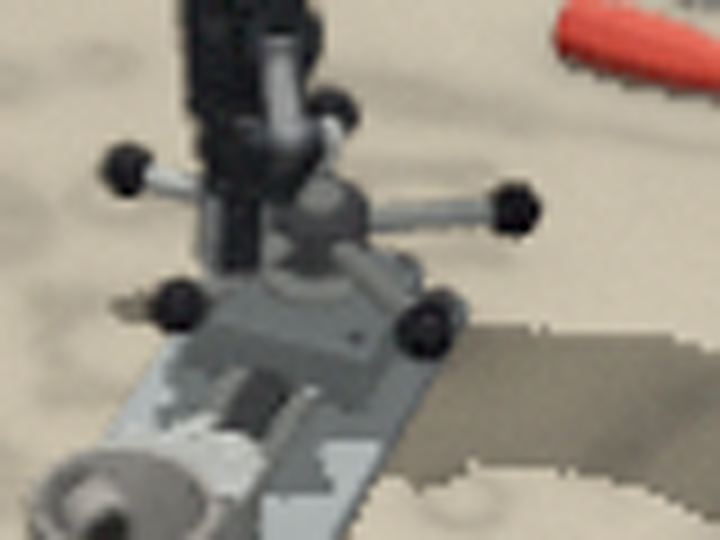

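```bash
python3 - <<'E'
from h import *
np.set_printoptions(precision=1,suppress=True)
d=calibration('side')
B=at_z(d,[[330,188.9],[357.2,191.1],[310+127/9,155+168/9],[310+515/9,155+210/9],[310+332/9,155+112/9]],62);print(B, B.mean(0),np.degrees(np.arctan2(*(B-B.mean(0))[:,[1,0]].T)))
print('tcp px crop',(proj(d,[[486,-98,48],[486,-98,62],[468.8,-144,62]])-[310,155])*9)
st=read_state();print(st['qpos'],st['torque'])
E
```

```text
[[ 493.7  -83.2   62. ]
 [ 414.7 -102.5   62. ]
 [ 535.3 -155.1   62. ]
 [ 403.3 -180.3   62. ]
 [ 478.8 -216.4   62. ]] [ 465.2 -147.5   62. ] [  66.   138.3   -6.2 -152.1  -78.8]
tcp px crop [[212.6 320.3]
 [215.2 286.3]
 [302.6 225.1]]
[ 0.2  0.7 -0.1  2.1  0.1  0.4 -1. ] [-0. -0. -0.]
```

```bash
python3 - <<'E'
from h import *
c,im=save('scene','c7.png')
cv2.imwrite('pics/c7c.png',cv2.resize(im[120:210,310:430,::-1],None,fx=6.6,fy=6.6,interpolation=cv2.INTER_CUBIC))
print((proj(c,[[486,-98,48],[486,-98,70],[468.8,-144,62],[498,-80,62]])-[310,120])*6.6)
plan([74.5,80],48)
E
```

```text
[[162.49032834 399.75656135]
 [166.41726238 353.14265226]
 [247.47103698 331.0554923 ]
 [119.56624591 382.72085547]]
at [485.5 -98.4  48.4] yaw 28.78 F [-0.2 -0.4 -0.2] w -0.1
74.5 tx -0.0263 ty 0.0017 rz 6.14 tz -0.000
80 tx -0.0308 ty 0.0006 rz 7.24 tz -0.000
```

View pics/c7c.png

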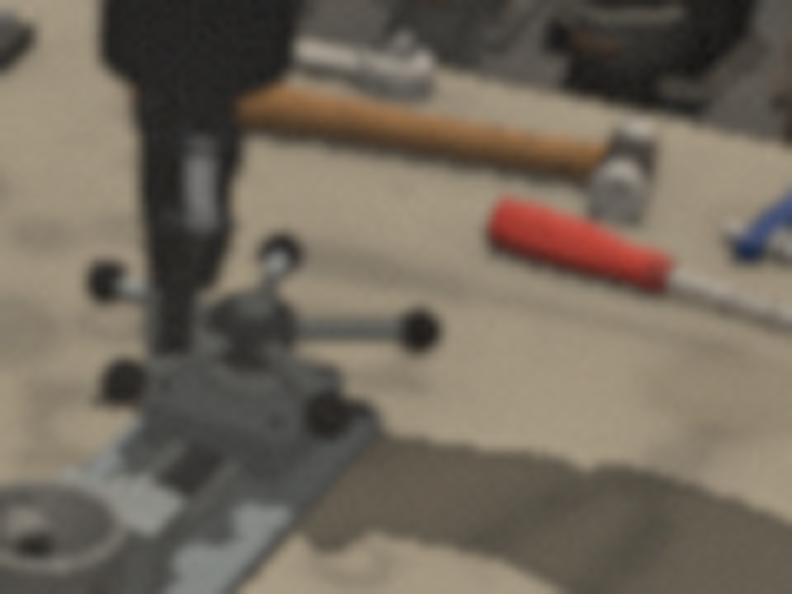

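Request:
{"op": "apply_moves", "data": {"increments": [{"tx":0,"ty":0,"tz":0.008,"rx":0,"ry":0,"rz":0,"claw":0},{"tx":-0.008,"ty":0.001,"tz":0.008,"rx":0,"ry":0,"rz":1.7,"claw":0},{"tx":-0.016,"ty":0.001,"tz":0.008,"rx":0,"ry":0,"rz":3.4,"claw":0},{"tx":-0.0265,"ty":0.0017,"tz":0.008,"rx":0,"ry":0,"rz":5.1,"claw":0},{"tx":-0.0265,"ty":0.0017,"tz":0.0,"rx":0,"ry":0,"rz":6.1,"claw":0},{"tx":-0.0265,"ty":0.0017,"tz":-0.005,"rx":0,"ry":0,"rz":6.1,"claw":0},{"tx":-0.0265,"ty":0.0017,"tz":-0.005,"rx":0,"ry":0,"rz":6.1,"claw":0}]}}

```text
clock: 11.2
eef_pos: [457.5, -96.7, 42.4]
tool_rot: [-3.141, 0.0, 1.034]
force: [-0.9, -0.5, 1.0]
width: 0.2
```

```bash
python3 - <<'E'
from h import *
np.set_printoptions(precision=1,suppress=True)
d=calibration('side')
print((proj(d,[[459.4,-97.6,48],[459.4,-97.6,70]])-[250,120])*4)
plan([74.5,80],48)
E
```

```text
[[368.1 290.3]
 [370.2 266.4]]
at [457.5 -96.7  42.4] yaw 59.26 F [-0.9 -0.5  1. ] w 0.2
74.5 tx 0.0016 ty 0.0000 rz 0.05 tz 0.006
80 tx -0.0028 ty -0.0011 rz 1.15 tz 0.006
```

Request:
{"op": "apply_moves", "data": {"increments": [{"tx":0.0015,"ty":0,"tz":-0.003,"rx":0,"ry":0,"rz":0,"claw":0},{"tx":0.0015,"ty":0,"tz":-0.003,"rx":0,"ry":0,"rz":0,"claw":0}]}}

```text
clock: 11.4
eef_pos: [459.6, -96.6, 39.4]
tool_rot: [3.141, -0.0, 1.036]
force: [0.5, 0.5, -0.4]
width: 0.5
```

Request:
{"op": "apply_moves", "data": {"increments": [{"tx":0,"ty":0,"tz":-0.002,"rx":0,"ry":0,"rz":0,"claw":0},{"tx":0,"ty":0,"tz":-0.002,"rx":0,"ry":0,"rz":0,"claw":0}]}}

```text
clock: 11.6
eef_pos: [459.1, -96.6, 37.3]
tool_rot: [-3.142, 0.0, 1.036]
force: [-0.6, -0.5, -0.6]
width: -0.2
```

Request:
{"op": "apply_moves", "data": {"increments": [{"tx":0,"ty":0,"tz":-0.002,"rx":0,"ry":0,"rz":0,"claw":0},{"tx":0,"ty":0,"tz":-0.002,"rx":0,"ry":0,"rz":0,"claw":0}]}}

```text
clock: 11.8
eef_pos: [458.9, -96.6, 35.2]
tool_rot: [-3.141, 0.0, 1.036]
force: [-0.5, -0.8, 0.7]
width: 0.1
```

Request:
{"op": "apply_moves", "data": {"increments": [{"tx":0,"ty":0,"tz":-0.003,"rx":0,"ry":0,"rz":0,"claw":0},{"tx":0,"ty":0,"tz":-0.003,"rx":0,"ry":0,"rz":0,"claw":0}]}}

```text
clock: 12.0
eef_pos: [458.9, -96.6, 32.1]
tool_rot: [-3.141, 0.0, 1.036]
force: [-1.4, 0.0, -0.5]
width: 0.3
```

Request:
{"op": "apply_moves", "data": {"increments": [{"tx":0.002,"ty":0.0004,"tz":-0.001,"rx":0,"ry":0,"rz":-0.5,"claw":0},{"tx":0.0045,"ty":0.0007,"tz":-0.002,"rx":0,"ry":0,"rz":-1.1,"claw":0},{"tx":0.007,"ty":0.0009,"tz":-0.002,"rx":0,"ry":0,"rz":-1.7,"claw":0}]}}

```text
clock: 12.3
eef_pos: [466.3, -95.7, 30.3]
tool_rot: [-3.142, -0.0, 0.884]
force: [0.0, 0.1, 1.1]
width: -0.1
```

Request:
{"op": "apply_moves", "data": {"increments": [{"tx":0.0026,"ty":0.0001,"tz":0,"rx":0,"ry":0,"rz":-0.6,"claw":0},{"tx":0.0051,"ty":0,"tz":0,"rx":0,"ry":0,"rz":-1.2,"claw":0}]}}

```text
clock: 12.5
eef_pos: [470.5, -95.4, 30.3]
tool_rot: [-3.14, 0.001, 0.779]
force: [-1.9, 1.1, 1.9]
width: -0.1
```

Contact. Plan the arc on.

```bash
python3 - <<'E'
from h import *
plan([60]+list(range(56,-9,-4)),30)
E
```

```text
at [470.5 -95.4  30.3] yaw 44.65 F [-1.9  1.1  1.9] w -0.1
60 tx 0.0008 ty -0.0004 rz 0.07 tz -0.000
56 tx 0.0042 ty -0.0007 rz -0.73 tz -0.000
52 tx 0.0075 ty -0.0012 rz -1.53 tz -0.000
48 tx 0.0108 ty -0.0020 rz -2.33 tz -0.000
44 tx 0.0140 ty -0.0030 rz -3.13 tz -0.000
40 tx 0.0171 ty -0.0042 rz -3.93 tz -0.000
36 tx 0.0202 ty -0.0056 rz -4.73 tz -0.000
32 tx 0.0231 ty -0.0072 rz -5.53 tz -0.000
28 tx 0.0260 ty -0.0091 rz -6.33 tz -0.000
24 tx 0.0286 ty -0.0111 rz -7.13 tz -0.000
20 tx 0.0312 ty -0.0133 rz -7.93 tz -0.000
16 tx 0.0336 ty -0.0157 rz -8.73 tz -0.000
12 tx 0.0358 ty -0.0182 rz -9.53 tz -0.000
8 tx 0.0378 ty -0.0209 rz -10.33 tz -0.000
4 tx 0.0396 ty -0.0237 rz -11.13 tz -0.000
0 tx 0.0413 ty -0.0267 rz -11.93 tz -0.000
-4 tx 0.0427 ty -0.0297 rz -12.73 tz -0.000
-8 tx 0.0439 ty -0.0329 rz -13.53 tz -0.000
```

Request:
{"op": "apply_moves", "data": {"increments": [{"tx":0.0033,"ty":-0.0005,"tz":0,"rx":0,"ry":0,"rz":-0.8,"claw":0},{"tx":0.0067,"ty":-0.001,"tz":0,"rx":0,"ry":0,"rz":-1.6,"claw":0},{"tx":0.01,"ty":-0.0018,"tz":0,"rx":0,"ry":0,"rz":-2.4,"claw":0}]}}

```text
clock: 12.8
eef_pos: [479.7, -96.4, 30.2]
tool_rot: [-3.139, 0.002, 0.57]
force: [-2.4, 2.5, 3.0]
width: 0.5
```

```bash
python3 - <<'E'
from h import *
d,im=save('side','s8.png')
g=cv2.cvtColor(im,cv2.COLOR_RGB2GRAY)
for b in [(402,190),(414,180)]:pass
# ball tracking: dark blobs round the wheel
m=(g<48).astype(np.uint8); m[:, :300]=0
n,_,S,C=cv2.connectedComponentsWithStats(m[150:215,305:385])
for i in range(1,n):
    if 6<S[i,4]<60: 
        u=C[i]+[305,150]; P=at_z(d,[u],62)[0]; v=P[:2]-[465.2,-147.5]; print(u.round(1),S[i,4],'r %.0f ang %.1f'%(np.hypot(*v),np.degrees(np.arctan2(v[1],v[0]))))
plan([44])
E
```

```text
[325.4 171.9] 14 r 72 ang -14.9
[367.4 180.2] 21 r 69 ang -160.7
[327.  187.1] 20 r 71 ang 55.8
[352.9 192.5] 28 r 69 ang 125.4
[321.7 213.6] 7 r 188 ang 85.6
at [480.6 -96.6  30.2] yaw 32.52 F [-1.1  1.8  1.5] w 0.1
44 tx 0.0039 ty -0.0018 rz -0.70
```

Request:
{"op": "apply_moves", "data": {"increments": [{"tx":0.0032,"ty":-0.001,"tz":0,"rx":0,"ry":0,"rz":-0.8,"claw":0},{"tx":0.0063,"ty":-0.0022,"tz":0,"rx":0,"ry":0,"rz":-1.6,"claw":0},{"tx":0.0094,"ty":-0.0036,"tz":0,"rx":0,"ry":0,"rz":-2.4,"claw":0},{"tx":0.0123,"ty":-0.0052,"tz":0,"rx":0,"ry":0,"rz":-3.2,"claw":0},{"tx":0.0152,"ty":-0.0071,"tz":0,"rx":0,"ry":0,"rz":-4.0,"claw":0}]}}

```text
clock: 13.35
eef_pos: [495.8, -103.2, 30.2]
tool_rot: [-3.14, 0.001, 0.223]
force: [-1.9, 3.5, 1.3]
width: 0.3
```

```bash
python3 - <<'E'
from h import *
plan([28,24,20,16,12,8,4,0,-4,-8],30)
E
```

```text
at [ 495.8 -103.2   30.2] yaw 12.78 F [-1.9  3.5  1.3] w 0.3
28 tx 0.0007 ty -0.0013 rz 0.04 tz -0.000
24 tx 0.0034 ty -0.0033 rz -0.76 tz -0.000
20 tx 0.0059 ty -0.0055 rz -1.56 tz -0.000
16 tx 0.0083 ty -0.0079 rz -2.36 tz -0.000
12 tx 0.0105 ty -0.0105 rz -3.16 tz -0.000
8 tx 0.0125 ty -0.0132 rz -3.96 tz -0.000
4 tx 0.0144 ty -0.0160 rz -4.76 tz -0.000
0 tx 0.0160 ty -0.0189 rz -5.56 tz -0.000
-4 tx 0.0174 ty -0.0220 rz -6.36 tz -0.000
-8 tx 0.0186 ty -0.0251 rz -7.16 tz -0.000
```

Request:
{"op": "apply_moves", "data": {"increments": [{"tx":0.0027,"ty":-0.002,"tz":0,"rx":0,"ry":0,"rz":-0.8,"claw":0},{"tx":0.0052,"ty":-0.0042,"tz":0,"rx":0,"ry":0,"rz":-1.6,"claw":0},{"tx":0.0076,"ty":-0.0066,"tz":0,"rx":0,"ry":0,"rz":-2.4,"claw":0},{"tx":0.0098,"ty":-0.0092,"tz":0,"rx":0,"ry":0,"rz":-3.2,"claw":0}]}}

```text
clock: 13.75
eef_pos: [506.3, -112.2, 30.3]
tool_rot: [-3.14, 0.0, -0.056]
force: [-0.1, 3.3, 0.5]
width: 0.0
```

Request:
{"op": "apply_moves", "data": {"increments": [{"tx":0.002,"ty":-0.0027,"tz":0,"rx":0,"ry":0,"rz":-0.8,"claw":0},{"tx":0.0039,"ty":-0.0055,"tz":0,"rx":0,"ry":0,"rz":-1.6,"claw":0},{"tx":0.0055,"ty":-0.0084,"tz":0,"rx":0,"ry":0,"rz":-2.4,"claw":0},{"tx":0.0069,"ty":-0.0115,"tz":0,"rx":0,"ry":0,"rz":-3.2,"claw":0}]}}

```text
clock: 14.15
eef_pos: [514.0, -123.5, 30.4]
tool_rot: [-3.139, -0.0, -0.335]
force: [1.5, 4.3, 0.6]
width: 0.3
```

```bash
cat >> h.py <<'E'
def balls(fn,lo=48):
    d,im=save('side',fn); g=cv2.cvtColor(im,cv2.COLOR_RGB2GRAY)
    m=(g<lo).astype(np.uint8); n,_,S,C=cv2.connectedComponentsWithStats(m[150:215,305:385])
    for i in range(1,n):
        u=C[i]+[305,150]; v=at_z(d,[u],62)[0][:2]-[465.2,-147.5]; r=np.hypot(*v)
        if 6<S[i,4]<60 and 60<r<80: a=np.degrees(np.arctan2(v[1],v[0])); print('ball %.1f -> mod72 %.1f'%(a,a%72))
E
python3 - <<'E'
from h import *
balls('s9.png')
plan([-4])
E
```

```text
ball -67.9 -> mod72 4.1
ball -141.0 -> mod72 3.0
ball 75.4 -> mod72 3.4
ball 146.5 -> mod72 2.5
at [ 514.2 -124.2   30.4] yaw -19.36 F [1.  2.5 0.5] w 0.1
-4 tx -0.0010 ty -0.0009 rz 0.07
```

Request:
{"op": "apply_moves", "data": {"increments": [{"tx":0,"ty":0.006,"tz":0,"rx":0,"ry":0,"rz":0,"claw":0},{"tx":0,"ty":0.006,"tz":0.03,"rx":0,"ry":0,"rz":0,"claw":0},{"tx":0,"ty":0.006,"tz":0.06,"rx":0,"ry":0,"rz":0,"claw":0},{"tx":-0.01,"ty":0.015,"tz":0.07,"rx":0,"ry":0,"rz":1.7,"claw":0},{"tx":-0.03,"ty":0.02,"tz":0.07,"rx":0,"ry":0,"rz":3.4,"claw":0},{"tx":-0.05,"ty":0.025,"tz":0.07,"rx":0,"ry":0,"rz":5.1,"claw":0},{"tx":-0.063,"ty":0.025,"tz":0.07,"rx":0,"ry":0,"rz":6.8,"claw":0},{"tx":-0.063,"ty":0.025,"tz":0.07,"rx":0,"ry":0,"rz":8.5,"claw":0},{"tx":-0.063,"ty":0.025,"tz":0.07,"rx":0,"ry":0,"rz":10.2,"claw":0},{"tx":-0.063,"ty":0.025,"tz":0.07,"rx":0,"ry":0,"rz":13,"claw":0},{"tx":-0.063,"ty":0.025,"tz":0.07,"rx":0,"ry":0,"rz":16,"claw":0},{"tx":-0.063,"ty":0.025,"tz":0.07,"rx":0,"ry":0,"rz":17.8,"claw":0}]}}

```text
clock: 15.4
eef_pos: [449.9, -100.5, 100.4]
tool_rot: [3.141, 0.0, 1.014]
force: [-0.4, 0.4, -0.7]
width: 0.1
```

```bash
python3 - <<'E'
from h import *
balls('s10.png')
plan([84.5],30)
E
```

```text
ball 4.4 -> mod72 4.4
ball -141.6 -> mod72 2.4
ball 73.9 -> mod72 1.9
ball 145.2 -> mod72 1.2
at [ 449.9 -100.6  100.4] yaw 58.38 F [-0.4 -0.3  0.2] w -0.1
84.5 tx 0.0012 ty 0.0015 rz 2.22 tz -0.070
```

Request:
{"op": "apply_moves", "data": {"increments": [{"tx":0.001,"ty":0.0015,"tz":0,"rx":0,"ry":0,"rz":1.5,"claw":0},{"tx":0.001,"ty":0.0015,"tz":0,"rx":0,"ry":0,"rz":2.2,"claw":0},{"tx":0.001,"ty":0.0015,"tz":-0.02,"rx":0,"ry":0,"rz":2.2,"claw":0},{"tx":0.001,"ty":0.0015,"tz":-0.04,"rx":0,"ry":0,"rz":2.2,"claw":0},{"tx":0.001,"ty":0.0015,"tz":-0.06,"rx":0,"ry":0,"rz":2.2,"claw":0},{"tx":0.001,"ty":0.0015,"tz":-0.07,"rx":0,"ry":0,"rz":2.2,"claw":0},{"tx":0.001,"ty":0.0015,"tz":-0.07,"rx":0,"ry":0,"rz":2.2,"claw":0}]}}

```text
clock: 16.15
eef_pos: [450.1, -98.7, 29.4]
tool_rot: [-3.139, 0.001, 1.198]
force: [-0.5, -0.1, -0.1]
width: -0.2
```

```bash
python3 - <<'E'
from h import *
plan([80,76,72,68,64,60,56,52,48,44,40],30)
E
```

```text
at [450.1 -98.7  29.4] yaw 68.63 F [-0.5 -0.1 -0.1] w -0.2
80 tx 0.0046 ty 0.0008 rz -0.73 tz 0.001
76 tx 0.0078 ty 0.0017 rz -1.53 tz 0.001
72 tx 0.0111 ty 0.0024 rz -2.33 tz 0.001
68 tx 0.0145 ty 0.0028 rz -3.13 tz 0.001
64 tx 0.0178 ty 0.0029 rz -3.93 tz 0.001
60 tx 0.0212 ty 0.0029 rz -4.73 tz 0.001
56 tx 0.0246 ty 0.0026 rz -5.53 tz 0.001
52 tx 0.0279 ty 0.0021 rz -6.33 tz 0.001
48 tx 0.0312 ty 0.0013 rz -7.13 tz 0.001
44 tx 0.0344 ty 0.0003 rz -7.93 tz 0.001
40 tx 0.0375 ty -0.0009 rz -8.73 tz 0.001
```

Request:
{"op": "apply_moves", "data": {"increments": [{"tx":0.0045,"ty":0.0008,"tz":0.001,"rx":0,"ry":0,"rz":-0.7,"claw":0},{"tx":0.0078,"ty":0.0017,"tz":0.001,"rx":0,"ry":0,"rz":-1.5,"claw":0},{"tx":0.011,"ty":0.0024,"tz":0.001,"rx":0,"ry":0,"rz":-2.3,"claw":0},{"tx":0.0145,"ty":0.0028,"tz":0.001,"rx":0,"ry":0,"rz":-3.1,"claw":0},{"tx":0.0178,"ty":0.0029,"tz":0.001,"rx":0,"ry":0,"rz":-3.9,"claw":0},{"tx":0.0195,"ty":0.0029,"tz":0.001,"rx":0,"ry":0,"rz":-4.3,"claw":0},{"tx":0.0212,"ty":0.0029,"tz":0.001,"rx":0,"ry":0,"rz":-4.7,"claw":0}]}}

```text
clock: 16.85
eef_pos: [471.2, -95.7, 31.8]
tool_rot: [-3.14, 0.001, 0.787]
force: [-3.9, 0.8, 3.5]
width: -0.3
```

Request:
{"op": "apply_moves", "data": {"increments": [{"tx":0.0017,"ty":-0.0001,"tz":0,"rx":0,"ry":0,"rz":-0.4,"claw":0},{"tx":0.0034,"ty":-0.0003,"tz":0,"rx":0,"ry":0,"rz":-0.8,"claw":0}]}}

```text
clock: 17.05
eef_pos: [475.5, -96.3, 31.6]
tool_rot: [-3.141, 0.0, 0.716]
force: [-3.9, 1.0, 3.4]
width: -0.1
```

Request:
{"op": "apply_moves", "data": {"increments": [{"tx":0.0017,"ty":-0.0002,"tz":0,"rx":0,"ry":0,"rz":-0.4,"claw":0},{"tx":0.0033,"ty":-0.0005,"tz":0,"rx":0,"ry":0,"rz":-0.8,"claw":0}]}}

```text
clock: 17.25
eef_pos: [479.1, -96.8, 31.5]
tool_rot: [-3.142, 0.0, 0.646]
force: [-4.3, 0.6, 1.8]
width: 0.1
```

Request:
{"op": "apply_moves", "data": {"increments": [{"tx":0.0016,"ty":-0.0004,"tz":0,"rx":0,"ry":0,"rz":-0.4,"claw":0},{"tx":0.0033,"ty":-0.0008,"tz":0,"rx":0,"ry":0,"rz":-0.8,"claw":0}]}}

```text
clock: 17.45
eef_pos: [482.4, -97.5, 31.4]
tool_rot: [-3.141, 0.0, 0.576]
force: [-2.8, 0.2, 3.4]
width: 0.0
```

Request:
{"op": "apply_moves", "data": {"increments": [{"tx":0.0016,"ty":-0.0005,"tz":0,"rx":0,"ry":0,"rz":-0.4,"claw":0},{"tx":0.0024,"ty":-0.0008,"tz":0,"rx":0,"ry":0,"rz":-0.6,"claw":0}]}}

```text
clock: 17.65
eef_pos: [484.9, -98.3, 31.3]
tool_rot: [3.142, -0.0, 0.524]
force: [-3.0, 1.5, 2.4]
width: -0.2
```

Request:
{"op": "apply_moves", "data": {"increments": [{"tx":0.0016,"ty":-0.0006,"tz":0,"rx":0,"ry":0,"rz":-0.4,"claw":0},{"tx":0.0016,"ty":-0.0006,"tz":0,"rx":0,"ry":0,"rz":-0.4,"claw":0}]}}

```text
clock: 17.85
eef_pos: [486.7, -98.9, 31.4]
tool_rot: [3.141, -0.001, 0.49]
force: [-2.4, 1.2, 2.1]
width: 0.3
```

```bash
cat >> h.py <<'E'
def push(n=4):
    F=[];T=[]
    for i in range(n):
        st=read_state(); F.append(st['force']);T.append(st['torque']); get_image('side')
    F=np.mean(F,0);T=np.mean(T,0); s=np.degrees(st['tool_rot'][2])+15; a=np.radians(s+8)
    t=np.array([-np.sin(a),np.cos(a)]); e=np.array([np.cos(a),np.sin(a)])
    p=st['eef_pos'][:2]-HUB
    Mz=p[0]*F[1]-p[1]*F[0]
    print('s %.2f'%s,'F',F.round(2),'tang %.2f rad %.2f'%(F[:2]@t,F[:2]@e),'T',T.round(3),'r tcp %.1f'%np.hypot(*p),'clk',st['clock'])
E
python3 - <<'E'
from h import *
push()
plan([40,38,36,34,32,30,28,26,24,22,20])
balls('s11.png')
E
```

```text
s 43.17 F [-2.91  1.37  2.35] tang 3.12 rad -0.76 T [ 0.29   0.538 -0.016] r tcp 48.5 clk 18.0
at [486.7 -98.9  31.4] yaw 28.17 F [-2.   1.6  2.2] w -0.1
40 tx 0.0010 ty -0.0007 rz -0.63 
38 tx 0.0025 ty -0.0013 rz -1.03 
36 tx 0.0041 ty -0.0021 rz -1.43 
34 tx 0.0055 ty -0.0029 rz -1.83 
32 tx 0.0070 ty -0.0037 rz -2.23 
30 tx 0.0084 ty -0.0046 rz -2.63 
28 tx 0.0098 ty -0.0056 rz -3.03 
26 tx 0.0112 ty -0.0065 rz -3.43 
24 tx 0.0125 ty -0.0076 rz -3.83 
22 tx 0.0138 ty -0.0087 rz -4.23 
20 tx 0.0151 ty -0.0098 rz -4.63 
ball -96.7 -> mod72 47.3
ball -169.8 -> mod72 46.2
ball 46.4 -> mod72 46.4
ball 117.7 -> mod72 45.7
```

Request:
{"op": "apply_moves", "data": {"increments": [{"tx":0.0015,"ty":-0.0008,"tz":0,"rx":0,"ry":0,"rz":-0.4,"claw":0},{"tx":0.0015,"ty":-0.0008,"tz":0,"rx":0,"ry":0,"rz":-0.4,"claw":0}]}}

```text
clock: 18.3
eef_pos: [488.1, -99.6, 31.4]
tool_rot: [3.142, -0.0, 0.455]
force: [-2.1, 2.0, 1.3]
width: 0.3
```

Request:
{"op": "apply_moves", "data": {"increments": [{"tx":0.0015,"ty":-0.0008,"tz":0,"rx":0,"ry":0,"rz":-0.4,"claw":0},{"tx":0.0015,"ty":-0.0008,"tz":0,"rx":0,"ry":0,"rz":-0.4,"claw":0}]}}

```text
clock: 18.5
eef_pos: [489.7, -100.4, 31.4]
tool_rot: [3.141, -0.001, 0.421]
force: [-2.5, 3.4, 1.9]
width: 0.1
```

Request:
{"op": "apply_moves", "data": {"increments": [{"tx":0.0011,"ty":-0.0007,"tz":0,"rx":0,"ry":0,"rz":-0.3,"claw":0},{"tx":0.0011,"ty":-0.0007,"tz":0,"rx":0,"ry":0,"rz":-0.3,"claw":0},{"tx":0.0011,"ty":-0.0007,"tz":0,"rx":0,"ry":0,"rz":-0.3,"claw":0}]}}

```text
clock: 18.8
eef_pos: [490.8, -101.1, 31.5]
tool_rot: [3.141, -0.001, 0.396]
force: [-1.2, 2.7, 1.2]
width: -0.4
```

```bash
python3 - <<'E'
from h import *
push(3)
E
```

```text
s 37.67 F [-1.43  3.6   1.12] tang 3.53 rad 1.57 T [0.709 0.214 0.005] r tcp 48.2 clk 18.9
```

Request:
{"op": "apply_moves", "data": {"increments": [{"tx":0.0014,"ty":-0.0009,"tz":0,"rx":0,"ry":0,"rz":-0.4,"claw":0},{"tx":0.0014,"ty":-0.0009,"tz":0,"rx":0,"ry":0,"rz":-0.4,"claw":0}]}}

```text
clock: 19.15
eef_pos: [492.3, -102.0, 31.5]
tool_rot: [3.141, -0.001, 0.359]
force: [-1.4, 3.8, 2.3]
width: 0.0
```

Request:
{"op": "apply_moves", "data": {"increments": [{"tx":0.0014,"ty":-0.0009,"tz":0,"rx":0,"ry":0,"rz":-0.4,"claw":0},{"tx":0.0014,"ty":-0.0009,"tz":0,"rx":0,"ry":0,"rz":-0.4,"claw":0}]}}

```text
clock: 19.35
eef_pos: [493.6, -103.0, 31.4]
tool_rot: [3.141, -0.001, 0.324]
force: [-0.5, 3.2, 1.1]
width: -0.2
```

Request:
{"op": "apply_moves", "data": {"increments": [{"tx":0.0014,"ty":-0.0009,"tz":0,"rx":0,"ry":0,"rz":-0.4,"claw":0},{"tx":0.0014,"ty":-0.0009,"tz":0,"rx":0,"ry":0,"rz":-0.4,"claw":0}]}}

```text
clock: 19.55
eef_pos: [494.9, -104.1, 31.4]
tool_rot: [3.141, -0.0, 0.289]
force: [-0.5, 3.6, 0.8]
width: 0.3
```

Request:
{"op": "apply_moves", "data": {"increments": [{"tx":0.0014,"ty":-0.001,"tz":0,"rx":0,"ry":0,"rz":-0.4,"claw":0},{"tx":0.0014,"ty":-0.001,"tz":0,"rx":0,"ry":0,"rz":-0.4,"claw":0}]}}

```text
clock: 19.75
eef_pos: [496.3, -105.1, 31.4]
tool_rot: [3.141, -0.0, 0.254]
force: [0.4, 5.5, 1.0]
width: 0.2
```

```bash
python3 - <<'E'
from h import *
push(3); balls('s12.png'); plan([28,26,24,22,20,18,16])
E
```

```text
s 29.65 F [0.04 4.55 1.23] tang 3.58 rad 2.82 T [ 0.86  -0.007  0.051] r tcp 47.5 clk 19.85
ball -110.4 -> mod72 33.6
ball 32.8 -> mod72 32.8
ball 176.2 -> mod72 32.2
ball 103.4 -> mod72 31.4
at [ 496.1 -105.1   31.4] yaw 14.65 F [0.3 4.1 0.8] w 0.1
28 tx 0.0004 ty 0.0007 rz -0.33 
26 tx 0.0017 ty -0.0003 rz -0.73 
24 tx 0.0030 ty -0.0014 rz -1.13 
22 tx 0.0043 ty -0.0024 rz -1.53 
20 tx 0.0056 ty -0.0036 rz -1.93 
18 tx 0.0068 ty -0.0047 rz -2.33 
16 tx 0.0080 ty -0.0059 rz -2.73
```

Request:
{"op": "apply_moves", "data": {"increments": [{"tx":0.0012,"ty":-0.0008,"tz":0,"rx":0,"ry":0,"rz":-0.35,"claw":0},{"tx":0.0012,"ty":-0.0008,"tz":0,"rx":0,"ry":0,"rz":-0.35,"claw":0}]}}

```text
clock: 20.15
eef_pos: [497.1, -105.9, 31.4]
tool_rot: [3.142, 0.0, 0.224]
force: [-0.0, 4.6, 1.6]
width: 0.7
```

Request:
{"op": "apply_moves", "data": {"increments": [{"tx":0.0012,"ty":-0.0009,"tz":0,"rx":0,"ry":0,"rz":-0.35,"claw":0},{"tx":0.0012,"ty":-0.0009,"tz":0,"rx":0,"ry":0,"rz":-0.35,"claw":0}]}}

```text
clock: 20.35
eef_pos: [498.4, -106.8, 31.4]
tool_rot: [3.141, 0.0, 0.193]
force: [-0.4, 4.0, 0.7]
width: 0.2
```

Request:
{"op": "apply_moves", "data": {"increments": [{"tx":0.0012,"ty":-0.0009,"tz":0,"rx":0,"ry":0,"rz":-0.35,"claw":0},{"tx":0.0012,"ty":-0.0009,"tz":0,"rx":0,"ry":0,"rz":-0.35,"claw":0}]}}

```text
clock: 20.55
eef_pos: [499.7, -107.8, 31.4]
tool_rot: [3.141, -0.0, 0.163]
force: [-0.0, 3.6, 1.8]
width: 0.1
```

Request:
{"op": "apply_moves", "data": {"increments": [{"tx":0.0012,"ty":-0.001,"tz":0,"rx":0,"ry":0,"rz":-0.35,"claw":0},{"tx":0.0012,"ty":-0.001,"tz":0,"rx":0,"ry":0,"rz":-0.35,"claw":0}]}}

```text
clock: 20.75
eef_pos: [500.9, -108.8, 31.4]
tool_rot: [3.141, -0.0, 0.132]
force: [-0.9, 3.7, 1.3]
width: -0.4
```

Request:
{"op": "apply_moves", "data": {"increments": [{"tx":0.0013,"ty":-0.0012,"tz":0,"rx":0,"ry":0,"rz":-0.4,"claw":0},{"tx":0.0013,"ty":-0.0012,"tz":0,"rx":0,"ry":0,"rz":-0.4,"claw":0}]}}

```text
clock: 20.95
eef_pos: [502.2, -110.0, 31.4]
tool_rot: [3.141, -0.0, 0.097]
force: [0.4, 3.6, 1.3]
width: 0.3
```

Request:
{"op": "apply_moves", "data": {"increments": [{"tx":0.0013,"ty":-0.0013,"tz":0,"rx":0,"ry":0,"rz":-0.4,"claw":0},{"tx":0.0013,"ty":-0.0013,"tz":0,"rx":0,"ry":0,"rz":-0.4,"claw":0}]}}

```text
clock: 21.15
eef_pos: [503.5, -111.4, 31.4]
tool_rot: [3.141, -0.0, 0.062]
force: [0.2, 4.1, 0.9]
width: 0.1
```

Request:
{"op": "apply_moves", "data": {"increments": [{"tx":0.0012,"ty":-0.0013,"tz":0,"rx":0,"ry":0,"rz":-0.4,"claw":0},{"tx":0.0012,"ty":-0.0013,"tz":0,"rx":0,"ry":0,"rz":-0.4,"claw":0}]}}

```text
clock: 21.35
eef_pos: [504.8, -112.6, 31.4]
tool_rot: [3.141, -0.0, 0.027]
force: [0.0, 3.6, 0.9]
width: -0.2
```

```bash
python3 - <<'E'
from h import *
push(3); balls('s13.png'); plan([18,16,14,12])
E
```

```text
s 16.65 F [-0.15  3.49  0.78] tang 3.24 rad 1.32 T [0.677 0.087 0.012] r tcp 47.7 clk 21.45
ball -125.8 -> mod72 18.2
ball 161.9 -> mod72 17.9
ball 90.5 -> mod72 18.5
at [ 504.7 -112.6   31.4] yaw 1.65 F [-1.   3.3  0.8] w 0.1
18 tx -0.0018 ty 0.0027 rz 0.27 
16 tx -0.0006 ty 0.0015 rz -0.13 
14 tx 0.0005 ty 0.0003 rz -0.53 
12 tx 0.0016 ty -0.0010 rz -0.93
```

Request:
{"op": "apply_moves", "data": {"increments": [{"tx":0.001,"ty":-0.0014,"tz":0,"rx":0,"ry":0,"rz":-0.4,"claw":0},{"tx":0.001,"ty":-0.0014,"tz":0,"rx":0,"ry":0,"rz":-0.4,"claw":0}]}}

```text
clock: 21.75
eef_pos: [505.8, -113.9, 31.4]
tool_rot: [3.142, -0.0, -0.007]
force: [1.0, 3.5, 0.2]
width: -0.0
```

Request:
{"op": "apply_moves", "data": {"increments": [{"tx":0.001,"ty":-0.0014,"tz":0,"rx":0,"ry":0,"rz":-0.4,"claw":0},{"tx":0.001,"ty":-0.0014,"tz":0,"rx":0,"ry":0,"rz":-0.4,"claw":0}]}}

```text
clock: 21.95
eef_pos: [506.9, -115.3, 31.5]
tool_rot: [3.141, -0.0, -0.042]
force: [0.6, 4.0, 1.0]
width: -0.1
```

Request:
{"op": "apply_moves", "data": {"increments": [{"tx":0.001,"ty":-0.0014,"tz":0,"rx":0,"ry":0,"rz":-0.4,"claw":0},{"tx":0.001,"ty":-0.0014,"tz":0,"rx":0,"ry":0,"rz":-0.4,"claw":0}]}}

```text
clock: 22.15
eef_pos: [507.9, -116.8, 31.4]
tool_rot: [3.141, -0.001, -0.077]
force: [0.4, 3.8, -0.3]
width: -0.5
```

Request:
{"op": "apply_moves", "data": {"increments": [{"tx":0.0009,"ty":-0.0015,"tz":0,"rx":0,"ry":0,"rz":-0.4,"claw":0},{"tx":0.0009,"ty":-0.0015,"tz":0,"rx":0,"ry":0,"rz":-0.4,"claw":0}]}}

```text
clock: 22.35
eef_pos: [508.9, -118.3, 31.4]
tool_rot: [3.141, -0.001, -0.112]
force: [0.5, 3.2, 1.0]
width: 0.1
```

```bash
python3 - <<'E'
from h import *
push(3); d,im=save('side','s14.png'); balls('s15.png')
a=cv2.imread('pics/s5.png',0)[200:228,308:340]; b=cv2.imread('pics/s14.png',0)
r=cv2.matchTemplate(cv2.resize(b[190:240,295:355],None,fx=4,fy=4,interpolation=3),cv2.resize(a,None,fx=4,fy=4,interpolation=3),cv2.TM_CCOEFF_NORMED)
_,v,_,l=cv2.minMaxLoc(r); u=np.array(l)/4+[295,190]; print('match',v,u,'from [308 200]')
print('shift mm',at_z(d,[u+[16,10]],65)-at_z(d,[[324,210]],65))
cv2.imwrite('pics/s14c.png',cv2.resize(im[180:260,290:370,::-1],None,fx=7,fy=7,interpolation=cv2.INTER_CUBIC))
E
```

```text
s 8.65 F [0.89 3.75 0.74] tang 3.34 rad 1.93 T [ 0.757 -0.233  0.007] r tcp 47.6 clk 22.45
ball -133.3 -> mod72 10.7
ball 154.0 -> mod72 10.0
ball 82.3 -> mod72 10.3
match 0.8696643114089966 [306. 203.] from [308 200]
shift mm [[1.00560902e+00 1.52053805e+01 1.13686838e-13]]
```

View pics/s14c.png

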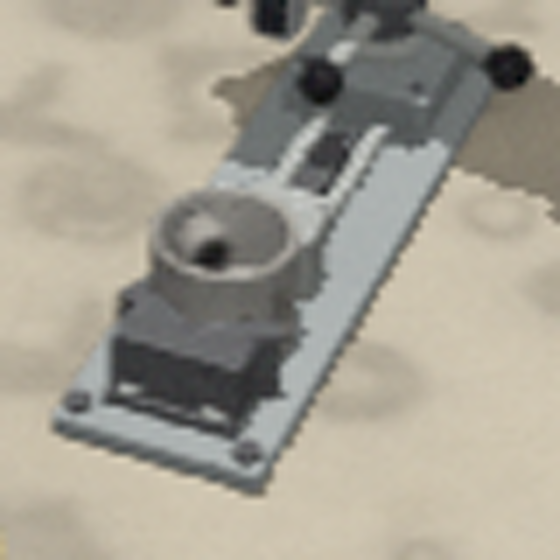

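The piston has moved about 14 mm and is almost in the vee (rim at crop (225,240)). Taking small steps from here.

Request:
{"op": "apply_moves", "data": {"increments": [{"tx":0.0006,"ty":-0.001,"tz":0,"rx":0,"ry":0,"rz":-0.28,"claw":0},{"tx":0.0006,"ty":-0.001,"tz":0,"rx":0,"ry":0,"rz":-0.28,"claw":0}]}}

```text
clock: 22.8
eef_pos: [509.3, -119.0, 31.4]
tool_rot: [-3.142, -0.0, -0.136]
force: [1.1, 3.4, 1.1]
width: 0.1
```

Request:
{"op": "apply_moves", "data": {"increments": [{"tx":0.0007,"ty":-0.0012,"tz":0,"rx":0,"ry":0,"rz":-0.33,"claw":0},{"tx":0.0007,"ty":-0.0012,"tz":0,"rx":0,"ry":0,"rz":-0.33,"claw":0}]}}

```text
clock: 23.0
eef_pos: [510.0, -120.4, 31.4]
tool_rot: [3.141, -0.0, -0.165]
force: [2.9, 3.3, 0.5]
width: 0.1
```

Request:
{"op": "apply_moves", "data": {"increments": [{"tx":0.0006,"ty":-0.0014,"tz":0,"rx":0,"ry":0,"rz":-0.35,"claw":0},{"tx":0.0006,"ty":-0.0014,"tz":0,"rx":0,"ry":0,"rz":-0.35,"claw":0}]}}

```text
clock: 23.2
eef_pos: [510.8, -121.9, 31.5]
tool_rot: [3.141, -0.001, -0.196]
force: [2.9, 4.1, 0.8]
width: -0.1
```

Request:
{"op": "apply_moves", "data": {"increments": [{"tx":0.0005,"ty":-0.0014,"tz":0,"rx":0,"ry":0,"rz":-0.35,"claw":0},{"tx":0.0005,"ty":-0.0014,"tz":0,"rx":0,"ry":0,"rz":-0.35,"claw":0}]}}

```text
clock: 23.4
eef_pos: [511.2, -123.0, 31.4]
tool_rot: [-3.141, -0.0, -0.226]
force: [2.7, 4.3, 1.3]
width: 0.1
```

Request:
{"op": "apply_moves", "data": {"increments": [{"tx":0.0004,"ty":-0.0011,"tz":0,"rx":0,"ry":0,"rz":-0.28,"claw":0},{"tx":0.0004,"ty":-0.0011,"tz":0,"rx":0,"ry":0,"rz":-0.28,"claw":0}]}}

```text
clock: 23.6
eef_pos: [511.7, -123.6, 31.4]
tool_rot: [-3.141, -0.0, -0.25]
force: [2.6, 5.8, -0.2]
width: -0.2
```

```bash
python3 - <<'E'
from h import *
push(4); balls('s16.png')
E
```

```text
s 0.69 F [ 2.62  5.01 -0.23] tang 4.56 rad 3.35 T [ 1.15  -0.517  0.055] r tcp 47.5 clk 23.75
ball -66.7 -> mod72 5.3
ball -141.0 -> mod72 3.0
ball 75.6 -> mod72 3.6
ball 147.5 -> mod72 3.5
```

Request:
{"op": "apply_moves", "data": {"increments": [{"tx":0.0004,"ty":-0.0012,"tz":0,"rx":0,"ry":0,"rz":-0.2,"claw":0},{"tx":0.0004,"ty":-0.0012,"tz":0,"rx":0,"ry":0,"rz":-0.2,"claw":0},{"tx":0.0004,"ty":-0.0012,"tz":0,"rx":0,"ry":0,"rz":-0.2,"claw":0}]}}

```text
clock: 24.15
eef_pos: [512.0, -124.2, 31.4]
tool_rot: [-3.14, 0.0, -0.267]
force: [2.8, 6.0, -0.5]
width: -0.0
```

```bash
python3 - <<'E'
from h import *
push(5); balls('s17.png'); print(read_state()['eef_pos'])
E
```

```text
s -0.29 F [2.99 6.73 0.18] tang 6.27 rad 3.87 T [ 1.401 -0.548  0.04 ] r tcp 47.5 clk 24.35
ball -68.0 -> mod72 4.0
ball -141.0 -> mod72 3.0
ball 75.1 -> mod72 3.1
ball 146.3 -> mod72 2.3
[ 511.98473505 -124.17158988   31.39533481]
```

Push is about 6.6 N, which is snug. Backing off and lifting clear.

Request:
{"op": "apply_moves", "data": {"increments": [{"tx":-0.0015,"ty":0.004,"tz":0,"rx":0,"ry":0,"rz":0,"claw":0},{"tx":-0.002,"ty":0.008,"tz":0,"rx":0,"ry":0,"rz":0,"claw":0},{"tx":-0.002,"ty":0.008,"tz":0.03,"rx":0,"ry":0,"rz":0,"claw":0},{"tx":-0.002,"ty":0.008,"tz":0.07,"rx":0,"ry":0,"rz":0,"claw":0},{"tx":-0.002,"ty":0.008,"tz":0.12,"rx":0,"ry":0,"rz":0,"claw":0},{"tx":-0.01,"ty":-0.03,"tz":0.17,"rx":0,"ry":0,"rz":1.6,"claw":0},{"tx":-0.02,"ty":-0.07,"tz":0.19,"rx":0,"ry":0,"rz":3.2,"claw":0},{"tx":-0.02,"ty":-0.07,"tz":0.19,"rx":0,"ry":0,"rz":3.2,"claw":0},{"tx":-0.02,"ty":-0.07,"tz":0.19,"rx":0,"ry":0,"rz":3.2,"claw":0},{"tx":-0.02,"ty":-0.07,"tz":0.19,"rx":0,"ry":0,"rz":3.2,"claw":0}]}}

```text
clock: 25.45
eef_pos: [490.8, -194.6, 220.5]
tool_rot: [-3.141, 0.002, 0.011]
force: [-0.1, -0.6, -0.6]
width: 0.3
```

```bash
python3 - <<'E'
from h import *
balls('s18.png'); s=read_state(); print(s['force'],s['eef_pos'],s['clock'])
c,a=save('side','s19.png'); w,b=save('wrist','w19.png')
A=cv2.resize(a[100:350,200:450,::-1],(400,400),interpolation=3)
B=cv2.resize(b[:,:,::-1],(400,300)); B=np.vstack([B,np.zeros((100,400,3),np.uint8)])
cv2.imwrite('pics/f.png',np.hstack([A,B]))
E
```

```text
ball -68.1 -> mod72 3.9
ball 4.9 -> mod72 4.9
ball -141.3 -> mod72 2.7
ball 75.9 -> mod72 3.9
ball 147.2 -> mod72 3.2
[-0.17922367 -0.15752569 -0.31144142] [ 490.94881458 -193.89099172  220.15287144] 25.5
```

View pics/f.png

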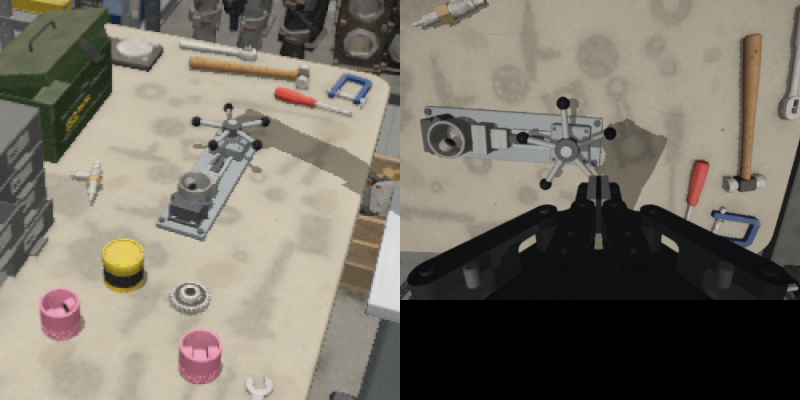

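```bash
python3 - <<'E'
from h import *
c=calibration('wrist'); g=cv2.cvtColor(cv2.imread('pics/w19.png'),cv2.COLOR_BGR2GRAY)
th=-0.058; M=np.array([[np.cos(th),-np.sin(th)],[np.sin(th),np.cos(th)]]); O=np.array([468.8,-144])-M@[0,-115]
for z,r,xs in ((47,range(24,64,2),(-15,15)),(65,range(30,116,3),(0,))):
  for x in xs:
    P=[[*(O+M@[x,y]),z] for y in r]; u=proj(c,P); v=cv2.remap(g,u[:,:1].astype('f4'),u[:,1:].astype('f4'),1).ravel()
    print(z,x,[(y,int(k)) for y,k in zip(r,v)])
E
```

```text
47 -15 [(24, 159), (26, 156), (28, 154), (30, 154), (32, 152), (34, 155), (36, 157), (38, 157), (40, 158), (42, 146), (44, 87), (46, 56), (48, 53), (50, 52), (52, 50), (54, 50), (56, 54), (58, 101), (60, 134), (62, 132)]
47 15 [(24, 158), (26, 155), (28, 154), (30, 153), (32, 152), (34, 155), (36, 157), (38, 156), (40, 157), (42, 143), (44, 80), (46, 53), (48, 54), (50, 53), (52, 54), (54, 54), (56, 53), (58, 54), (60, 67), (62, 100)]
65 0 [(30, 155), (33, 65), (36, 47), (39, 47), (42, 49), (45, 110), (48, 131), (51, 91), (54, 95), (57, 97), (60, 69), (63, 18), (66, 15), (69, 15), (72, 20), (75, 54), (78, 97), (81, 116), (84, 58), (87, 55), (90, 56), (93, 55), (96, 57), (99, 60), (102, 130), (105, 102), (108, 82), (111, 86), (114, 159)]
```

The jaw face (y = 43.5 mm) meets the near edge of the piston (about 44 mm), and the wheel stayed where it was when I let go. Handing in.

```bash
python3 -c "
from cell import *
print(finish_job())"
```

```text
the job is handed in; nothing more can be done
None
```

The grey piston is upright on the fixture bed and clamped between the jaw and the vee, and I handed the job in at about 26 s of the 72 s. I placed it between the open jaw and the vee, let go, then turned the wheel clockwise about 2.3 rad by pushing two spokes in turn.

**Tightness:** I stopped when the push rose from about 3.5 N while running free to about 6.6 N, inside the 5.5–8 N snug range. This assumes contact about 52 mm from the axis, which I estimated and did not measure.

**Last checks:**
- **Wheel:** it held its angle after I let go.
- **Jaw and piston:** the jaw face (fixture y ≈ 43.5 mm) meets the near edge of the piston (≈ 44 mm). The piston axis is at about y = 74.5 mm, inside the 69–77 mm seated range.
- **Gripper:** it is clear of everything at 220 mm height, with a force reading near zero.
- **Other objects:** the grease tin, gear and injector look untouched in the last picture.

**Disagreements:**
- **First wheel push:** it met nothing, because the shut fingertips looked about 20 mm higher than the reported tool point. I lowered the tool further and the pushes then worked.
- **Grip width:** the gripper read 58 mm on the 61 mm piston.
- **Camera positions:** different views differed by up to about 4 mm.

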